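# Lay the tea tray

## Robot

A 6-joint arm with a two-finger parallel gripper is mounted at the origin on a cart in front of the work surface, level with it; the furniture and walls round the work are solid. World frame = base frame: x ahead of the robot, y to its left, z up, the work surface at z = 0. Lengths are in m, angles in rad, forces in N, time in s.
With the tool pointing down it reaches from about 0.3 to 0.875 m from the base axis. Payload 6.4 kg.
Tool frame: the origin (TCP) lies at the very end of the fingers, on their centre line; the grasp point (between the pads) lies 19 mm behind it (env.grip_point_offset is the distance from the TCP to the grasp point, in m); z points along the fingers, y is the direction in which the jaws open and shut (so a half turn about z gives the same grasp; the last joint's range is limited). The gripper opens to 85 mm and grips with 20 to 120 N. Pads are 22 mm wide; open, the fingers measure 114 mm over their backs; the gripper's body (76 mm by 85 mm) begins 54 mm behind the grasp point. The pads swing forward as they close: fully open they stand 13 mm farther back than shut.
Start: joints at [-1.458, 0.181, 1.607, -0, 1.354, -0.206], TCP at [0.18, -0.546, 0.231] pointing down, gripper open.
Joint ranges: [-2.99, 2.99], [-0.89, 2.07], [0.3, 2.58], [-1.14, 4.28], [0, 2.63], [-3.12, 3.12]. Speed limits (rad/s): [2.57, 2.57, 3.01, 3.14, 3.14, 3.14].

## Interface

Orientations are given as a unit quaternion [w, x, y, z].
In Python, from rig import env, vision, order, models gives the robot as it stands.
- The arm moves only by the tool step_arm, never from a script. Its argument "increments" is a list that holds one entry, the list of rows, each a list of 6 numbers: the shift along the world's x, y, z in units of 0.05 m (1.0 is 0.05 m), then the turn, a rotation vector about the world's x, y, z in units of pi/2 rad (1.0 is pi/2 rad). In form: [[[tx, ty, tz, rx, ry, rz], ...]]. A call has 1 to 8 rows; each row shifts and turns the pose as measured when the row begins; what a row does not reach is not made up. A row lasts 1/8 s, in which the tool goes at most 62.5 mm and 10.7 degrees, less where a joint would pass 70% of its speed; a pose out of reach is approached as far as the arm can. A call with a number of a shift or a turn outside -1 to 1 is refused whole. A call with a gripper value outside its range is refused whole. "gripper" is the gripper command: -1 is shut, 1 is fully open, values between are in proportion, set as the call begins (left out, the last holds). The fingers move at their own pace and stop on an object; "force" is the grip in N (left out, the last holds). Time passes only in rows, so rows that do not move let the fingers close. It gives the time, the measured TCP pose, the force and the opening at its end, in the units of the state.
- env.observe(): the state, without advancing time (a new reading comes with each control period).
- vision.grab_frame(name): name is "scene" or "side" or "wrist"; returns a dict with "img" (384x512x3 uint8, red, green, blue), "fx", "fy", "cx", "cy" (pixels), "T" (4x4, takes a point from camera to world coordinates). Camera axes: x right, y up, looking along -z (the intrinsics and any distortion apply to the point x, -y, -z); pixel columns grow to the right and rows downward; lengths in m; the calibration is good to about 2 mm. A picture is of the moment at which its call begins. There is no depth.
- order.sign_off(): hands the job in, once; it reports no verdict.
Trained networks look in a picture, given as the dict that the camera call returned (one of the last four; its "shot" number tells which), for a name from the list of things; names that differ only in an ending like _2 or _b are one class to them, and where a whole thing is asked for, a point or a joint stands for the part that bears it (a point fixed in the world has none). Each returns a list of dicts, best first, with "confidence" (0 to 1); they miss things now and then, are a little off and sometimes report something else, mostly with a low value. They report only what shows in the picture. A call takes as long as a camera call. They do not tell look-alikes from the thing itself.
- models.recognise(picture, thing): "rect" ([left, top, width, height] in pixels, round what is visible of it).
The state is a dict: "clock": time; "joint_pos": joint angles; "qvel": joint speeds; "joint_torque": joint torques, N m; "position": TCP position; "orientation": TCP orientation; "wrist_force": force on the tool from outside, world axes, zero at the start; "torque": the same for the moment, N m; "opening": finger opening in m.
Only numpy, scipy, OpenCV 4.12 (cv2) and the standard library are available. Lean on these libraries where they do the work, as an engineer would, in place of code of your own. Each camera call takes 0.05 s, during which the arm holds its last target.

## Task

Lay the tea tray: set the tea light in the holder in the middle of the warmer and then seat the teapot squarely on top of the warmer, its spout pointing to the back of the tray, away from the guest in front. Stand the tea bowl in the well of the saucer and the red-capped spice jar on the tray midway between the saucer and the warmer, in line with both. Lay the teaspoon on the tray squarely in front of the saucer, midway between the saucer's edge and the tray's front rim and parallel to that rim, either way round; leave everything upright, released and at rest.

Things in the scene. Friction and masses are not known exactly. Their poses are not given: they have to be found in the camera images.
- tray: Wooden tray with low rim and brass end handles, fixed, 240 mm deep (x) by 380 wide (y). Origin on the worktop at its centre; x points to the tray's back (roughly away from the robot), y to its left, z up. Floor top 8 mm above the origin; rim 10 mm thick, 20 mm high: the front rim's inner face is at x = -110 mm.
- warmer: Dark iron tea-light warmer fixed on the tray floor at its left or right end, 114 mm across, 62 high: dish, eight posts, top ring with a 94 mm opening, open from above. Origin at the centre of its underside (tray x = +45 mm), axes as the tray's. Inner floor 8 mm above the origin; the raised ring in its middle, 48 mm inside, 54 outside, 4 high, is the tea light's holder.
- saucer: White saucer fixed on the tray floor at the other end, its centre 192 to 208 mm from the warmer's (tray x = +45 mm too), 110 mm across, rim 13 mm high. Origin at the centre of its underside, axes as the tray's. Inner floor 5 mm above the origin; the raised ring on it, 52 mm inside, 3 mm high, is the well for the bowl's foot.
- tea_light: Loose tea light: aluminium cup 38 mm across and 16 mm high with white wax and a short wick, standing on the worktop. Origin at the centre of its underside, z up. Grip it across its sides.
- teapot: Loose dark iron teapot, 0.5 kg, belly 116 mm across, lid and bow handle fixed. Origin: centre of its underside, z up, x to the spout. Foot 84 mm across, 6 high, drops into the warmer's opening; the shoulder then rests on its ring, origin 56 mm above the warmer's. The bow's wooden grip, 56 mm along x, 12 thick, 18 high, is centred 128 mm above the origin (grip from above); lid knob ends at 84.
- teapot_spout (a point): The tip of the teapot's spout, 72 mm along x and 58 mm above the teapot's origin.
- tea_bowl: Loose white handleless tea bowl, 58 mm high, 60 mm across from 28 mm height to the rim (3.5 mm wall), with a foot 40 mm across. Origin at the centre of the foot's underside, z up. Grip it across its outside.
- spice_jar: Loose upright spice jar with a red cap, 45 mm across and 106 mm high. Origin at the centre of its underside, z up. Grip it across its sides.
- teaspoon: Loose metal teaspoon lying on the worktop, 130 mm long (its x), 26 mm wide at the bowl, 11 mm high. Origin at the middle of its length, on the underside; z up. Grip it across y near the origin, fingertips almost on the surface.
There are look-alikes about, which are no part of the job. There is more than one size of the spice_jar; the one meant has the size given above.

How it is judged:
On the way, in this order (a step that is already met when the one before it is completed fails the run):
1. the tea light stands in the warmer's holder, upright (horizontal distance between tea_light and warmer below 0.01 m and z of tea_light in the frame of warmer between 0.005 and 0.0105 m and angle between tea_light's own z axis and vertical below 0.08 rad and linear speed of tea_light below 0.03 m/s and angular speed of tea_light below 0.3 rad/s), for 0.2 s.
2. the teapot is seated on the warmer over the tea light (horizontal distance between each of tea_light, teapot and warmer below 0.01 m and z of tea_light in the frame of warmer between 0.005 and 0.0105 m and angle between tea_light's own z axis and vertical below 0.08 rad and z of teapot in the frame of warmer between 0.052 and 0.0595 m and angle between teapot's own z axis and vertical below 0.06 rad and x of teapot_spout in the frame of warmer above 0.048 m and linear speed of teapot below 0.03 m/s and angular speed of teapot below 0.3 rad/s), for 0.2 s.
At the end, for the whole second after the job is handed in: Light, pot (level, spout within 45 deg of back) and bowl (level) within 10 mm of the centres of holder, warmer, saucer; jar upright on tray, within 14 mm of the saucer's line, 83-117 mm from saucer and warmer; spoon flat, 91-119 mm before saucer, 18 mm sideways, 0.2 rad; all still, released (all of step 2 and horizontal distance between tea_bowl and saucer below 0.01 m and z of tea_bowl in the frame of saucer between 0.002 and 0.0075 m and angle between tea_bowl's own z axis and vertical below 0.06 rad and x of spice_jar in the frame of saucer between -0.014 and 0.014 m and horizontal distance between spice_jar and saucer between 0.083 and 0.117 m and horizontal distance between spice_jar and warmer between 0.083 and 0.117 m and angle between spice_jar's own z axis and vertical below 0.08 rad and z of spice_jar in the frame of tray between 0.004 and 0.012 m and x of teaspoon in the frame of saucer between -0.119 and -0.091 m and y of teaspoon in the frame of saucer between -0.018 and 0.018 m and angle between the x axis of teaspoon and the y axis of tray, either way round below 0.2 rad and z of teaspoon in the frame of tray between 0.004 and 0.013 m and angle between teaspoon's own z axis and vertical below 0.15 rad and linear speed of each of tea_light, tea_bowl, spice_jar, teaspoon below 0.03 m/s and angular speed of each of tea_light, tea_bowl, spice_jar, teaspoon below 0.3 rad/s); the robot touches nothing.
It also fails if it takes over 144 s, if anything falls off the work surface, if the arm or the gripper's body presses on something with over 40 N, if the wrist force passes 120 N, or if a joint passes its speed limit or range.

## Working session

There is one attempt and no reset: what is moved stays moved. The work goes in short steps, Python scripts to look and compute and a tool call to move; the robot and the scene stay as the last step left them, time stands still between calls to the robot, and variables do not carry over. Pictures are saved under pics/ and viewed, and the job is handed in when it is done.

Besides the shell and the picture viewer there is one more tool, called after ">>>" as name([rows], argument=value, ...), one row to a line, values as JSON. step_arm: Moves the arm, as the interface text tells. Its arguments: {"type":"object","properties":{"increments":{"type":"array"},"gripper":{"type":"number"},"force":{"type":"number"}},"required":["increments"]}

```bash
ls; mkdir -p pics
python3 - <<'E'
from rig import env, vision, order, models
import cv2
print(env.observe())
for n in ["scene","side","wrist"]:
    f=vision.grab_frame(n)
    cv2.imwrite(f"pics/a_{n}.png",cv2.resize(f["img"][:,:,::-1],(800,600),interpolation=cv2.INTER_CUBIC))
    print(n,{k:(v if k!="img" else 0) for k,v in f.items()})
    if n!="wrist" or 1:
        for t in ["tray","warmer","saucer","tea_light","teapot","teapot_spout","tea_bowl","spice_jar","teaspoon"]:
            for r in models.recognise(f,t)[:4]: print(t,[round(float(x)) for x in r["rect"]],round(r["confidence"],2))
E
```

```text
pics
{'clock': 0.0, 'joint_pos': array([-1.45832560e+00,  1.81540237e-01,  1.60801980e+00,  2.06635408e-05,
        1.35377017e+00, -2.06304620e-01]), 'qvel': array([ 0.00012379, -0.0001697 , -0.00050418,  0.00062071, -0.00023047,
        0.00066211]), 'joint_torque': array([-9.71272784e-04, -4.44869900e+01, -3.51342058e+01, -4.12843683e-04,
        9.06792877e-03, -3.62164826e-05]), 'position': array([ 0.18016474, -0.54546858,  0.23037889]), 'orientation': array([-8.67348977e-04,  9.87324635e-01,  1.58711408e-01,  5.08218330e-05]), 'wrist_force': array([0.2731371 , 0.21310799, 0.63906893]), 'torque': array([0.03603027, 0.03912228, 0.01494661]), 'opening': 0.08516100097007898}
scene {'img': 0, 'fx': 402.26084495567267, 'fy': 402.26084495567267, 'cx': 257.4846255083266, 'cy': 187.67921663876322, 'T': array([[-0.73171782,  0.43754634, -0.52263011, -0.12033958],
       [-0.68160025, -0.46612701,  0.56404495,  0.70537009],
       [ 0.00318379,  0.76894656,  0.63930514,  0.85563764],
       [ 0.        ,  0.        ,  0.        ,  1.        ]]), 'shot': 1}
tray [256, 140, 78, 72] 0.69
war
[... 704 characters left out ...]
tray [258, 208, 37, 25] 0.63
warmer [283, 239, 46, 44] 0.83
saucer [258, 207, 39, 28] 0.94
teapot [233, 129, 38, 41] 0.75
teapot_spout [232, 133, 40, 37] 0.72
tea_bowl [258, 209, 37, 25] 0.28
spice_jar [238, 162, 12, 34] 0.79
wrist {'img': 0, 'fx': 336.3379334940796, 'fy': 336.3379334940796, 'cx': 256.4132207977346, 'cy': 194.0211678642748, 'T': array([[ 3.12969311e-01,  9.04788904e-01,  2.88803134e-01,
         2.54823244e-01],
       [-9.49763238e-01,  2.98164703e-01,  9.51188827e-02,
        -5.21569350e-01],
       [-4.83910584e-05, -3.04063891e-01,  9.52651640e-01,
         3.73818395e-01],
       [ 0.00000000e+00,  0.00000000e+00,  0.00000000e+00,
         1.00000000e+00]]), 'shot': 3}
```

View pics/a_scene.png

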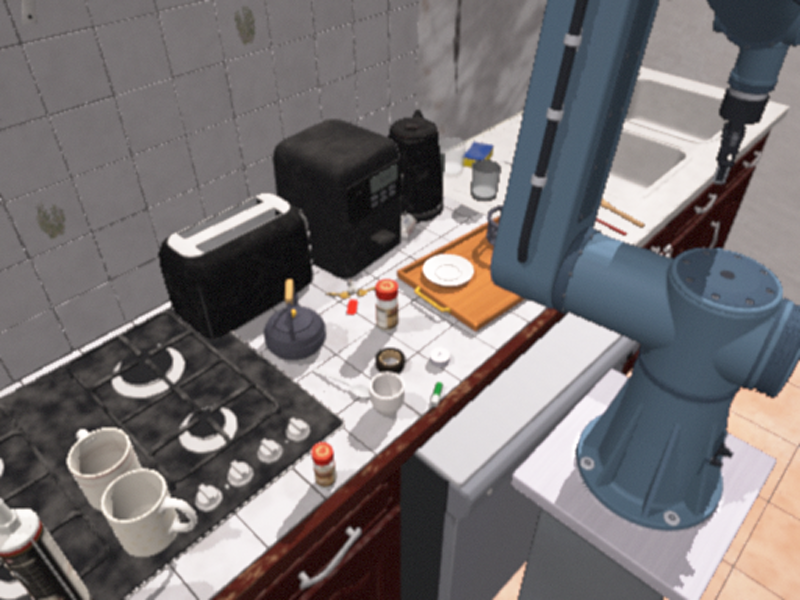

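View pics/a_side.png

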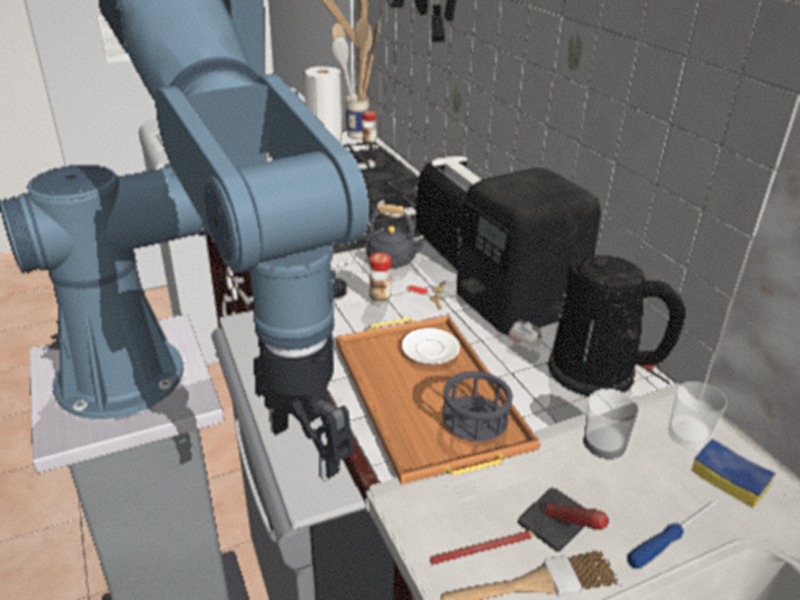

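View pics/a_wrist.png

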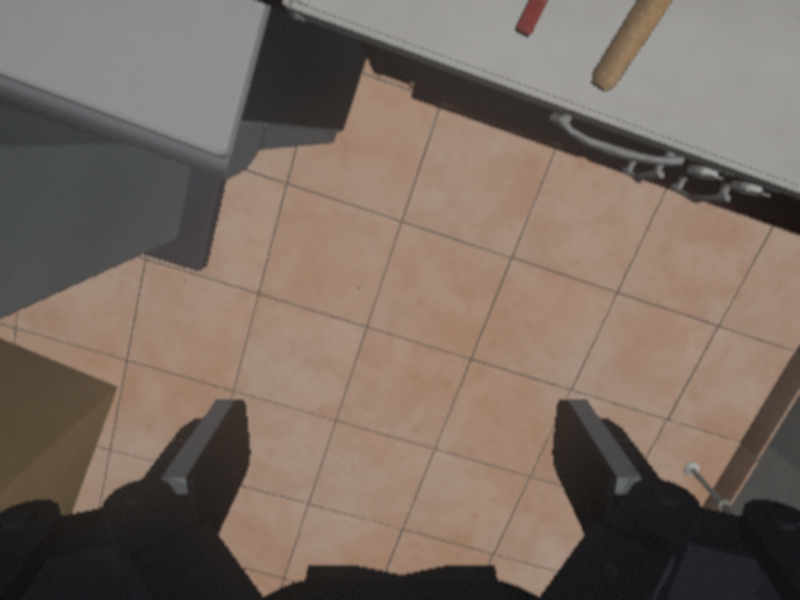

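```bash
cat > h.py <<'E'
import numpy as np, cv2
from rig import env, vision, order, models
def ray(f,u,v):
    d=np.array([(u-f["cx"])/f["fx"],-(v-f["cy"])/f["fy"],-1.0])
    T=np.array(f["T"]); return T[:3,3],T[:3,:3]@d
def pt(f,u,v,z):
    o,d=ray(f,u,v); return np.round(o+d*(z-o[2])/d[2],4)
def proj(f,P):
    T=np.array(f["T"]); p=T[:3,:3].T@(np.asarray(P,float)-T[:3,3]); 
    return np.round([f["cx"]+f["fx"]*p[0]/-p[2], f["cy"]+f["fy"]*p[1]/p[2]],1)
def save(f,name,crop=None):
    im=f["img"][:,:,::-1]
    if crop: l,t,r,b=crop; im=im[t:b,l:r]
    s=min(800/im.shape[1],600/im.shape[0]); cv2.imwrite("pics/%s.png"%name,cv2.resize(im,None,fx=s,fy=s,interpolation=cv2.INTER_CUBIC))
E
python3 - <<'E'
from h import *
f=vision.grab_frame("scene")
save(f,"b_scene",(150,130,350,330))
k=512/800
for n,u,v,z in [("teapot",295,340,.03),("jarA base",387,325,0),("jarA top",387,285,.1),("jarB base",323,483,0),("jarB top",322,447,.1),("light",440,362,0),("bowl",387,408,0),("dark",390,365,0),("saucer",447,271,.02),("trayFLcorner",475,325,.02),("traycornerBL",398,272,.02)]:
    print(n,pt(f,u*k,v*k,z))
f=vision.grab_frame("side")
for n,u,v,z in [("teapot",390,255,.03),("jarA base",380,297,0),("saucer",431,347,.02),("warmer",477,435,.016),("warmertop",477,390,.07),("BR",535,445,.02),("FR",403,475,.02),("FL",338,343,.02),("BL",447,320,.02)]:
    print(n,pt(f,u*k,v*k,z))
E
```

```text
teapot [0.6081 0.2162 0.03  ]
jarA base [ 0.5336  0.0444 -0.    ]
jarA top [0.5355 0.0407 0.1   ]
jarB base [0.3536 0.3743 0.    ]
jarB top [0.3444 0.3741 0.1   ]
light [0.3895 0.05   0.    ]
bowl [ 0.3851  0.1981 -0.    ]
dark [0.4527 0.12   0.    ]
saucer [ 0.5435 -0.1537  0.02  ]
trayFLcorner [ 0.3924 -0.0582  0.02  ]
traycornerBL [ 0.6187 -0.0782  0.02  ]
teapot [0.6125 0.1711 0.03  ]
jarA base [0.5396 0.0605 0.    ]
saucer [ 0.5467 -0.1652  0.02  ]
warmer [ 0.5103 -0.4014  0.016 ]
warmertop [ 0.5308 -0.3576  0.07  ]
BR [ 0.5816 -0.4614  0.02  ]
FR [ 0.3618 -0.4342  0.02  ]
FL [ 0.3892 -0.084   0.02  ]
BL [ 0.6171 -0.0979  0.02  ]
```

View pics/b_scene.png

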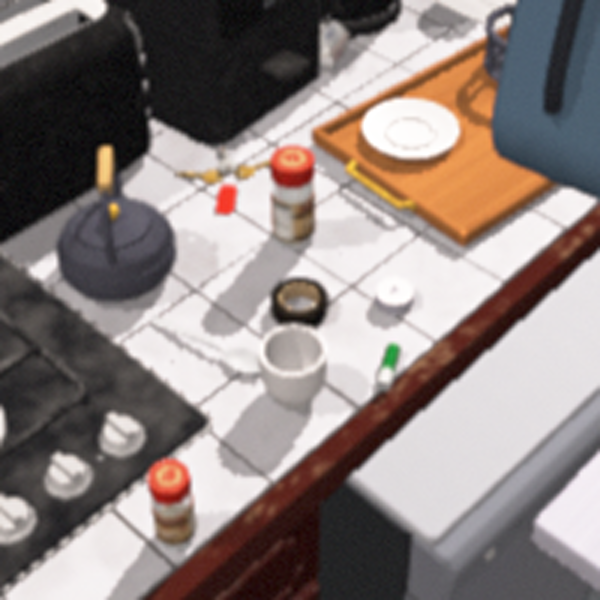

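>>> step_arm([
  [[0.6,0.74,0.425,0,0,-0.0254],[0.6,0.74,0.425,0,0,-0.0254],[0.6,0.74,0.425,0,0,-0.0254],[0.6,0.74,0.425,0,0,-0.0254],[0.6,0.74,0.425,0,0,-0.0254],[0.6,0.74,0.425,0,0,-0.0254],[0.6,0.74,0.425,0,0,-0.0254],[0.6,0.74,0.425,0,0,-0.0254]],
])

```text
clock: 2.6
position: [0.4235, -0.2415, 0.4047]
orientation: [-0.001, 1.0, -0.009, 0.001]
wrist_force: [0.3, 0.3, 0.2]
opening: 0.0852
```

>>> step_arm([
  [[0,0,0,0,0,0],[0,0,0,0,0,0]],
])

```text
clock: 2.85
position: [0.4251, -0.2395, 0.4065]
orientation: [0.0, 1.0, -0.006, 0.002]
wrist_force: [-0.3, -0.8, 0.2]
opening: 0.0854
```

Run:
```python
from h import *
f=vision.grab_frame("wrist"); save(f,"c_wrist"); np.save("c.npy",f,allow_pickle=True)
for t in ["tray","warmer","saucer"]:
    for r in models.recognise(f,t)[:3]: print(t,[round(float(x)) for x in r["rect"]],round(r["confidence"],2))
print(np.round(f["T"],3))
```

```text
tray [131, 0, 279, 185] 0.64
warmer [304, 20, 85, 88] 0.71
saucer [162, 15, 79, 80] 0.72
[[-0.013  0.954  0.299  0.503]
 [-1.    -0.012 -0.003 -0.24 ]
 [ 0.001 -0.299  0.954  0.549]
 [ 0.     0.     0.     1.   ]]
```

View pics/c_wrist.png

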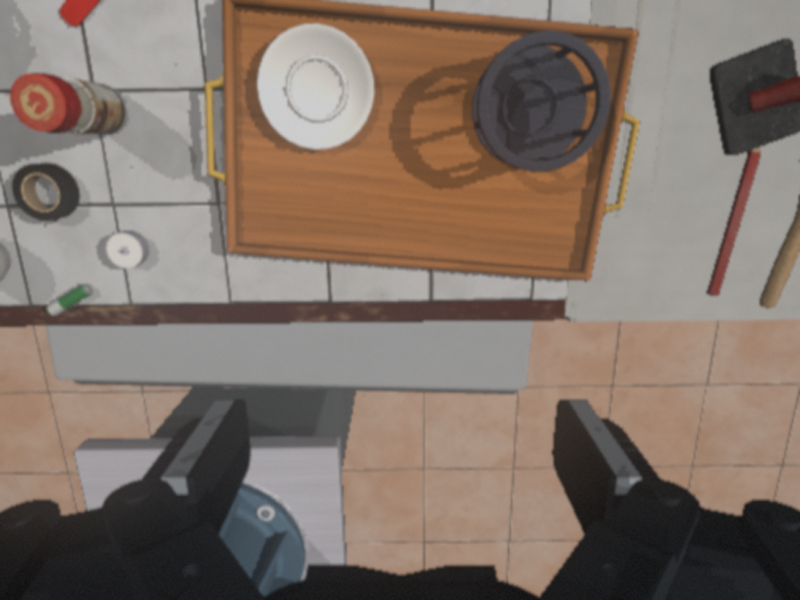

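>>> step_arm([
  [[0,1,0,0,0,0],[0,1,0,0,0,0],[0,1,0,0,0,0],[0,1,0,0,0,0],[0,1,0,0,0,0],[0,1,0,0,0,0],[0,1,0,0,0,0],[0,0,0,0,0,0]],
])

```text
clock: 4.05
position: [0.4208, 0.1123, 0.4013]
orientation: [-0.002, 1.0, -0.016, -0.001]
wrist_force: [-0.0, -1.0, -0.3]
opening: 0.0858
```

>>> step_arm([
  [[0,0,0,0,0,0],[0,0,0,0,0,0]],
])

```text
clock: 4.3
position: [0.421, 0.1101, 0.4006]
orientation: [-0.001, 1.0, -0.017, -0.002]
wrist_force: [0.4, -0.7, -0.3]
opening: 0.0854
```

Run:
```python
from h import *
f=vision.grab_frame("wrist"); save(f,"d_wrist"); np.save("d.npy",f,allow_pickle=True)
for t in ["tea_light","teapot","teapot_spout","tea_bowl","spice_jar","teaspoon"]:
    for r in models.recognise(f,t)[:3]: print(t,[round(float(x)) for x in r["rect"]],round(r["confidence"],2))
print(np.round(f["T"],3))
```

```text
tea_light [283, 140, 26, 26] 0.91
teapot [138, 0, 88, 35] 0.88
teapot_spout [142, 1, 84, 38] 0.65
tea_bowl [181, 143, 37, 46] 0.82
tea_bowl [140, 0, 88, 39] 0.22
spice_jar [282, 34, 44, 46] 0.82
spice_jar [75, 175, 41, 34] 0.69
teaspoon [176, 55, 32, 83] 0.93
[[-0.035  0.951  0.307  0.5  ]
 [-0.999 -0.033 -0.013  0.107]
 [-0.002 -0.307  0.952  0.543]
 [ 0.     0.     0.     1.   ]]
```

View pics/d_wrist.png

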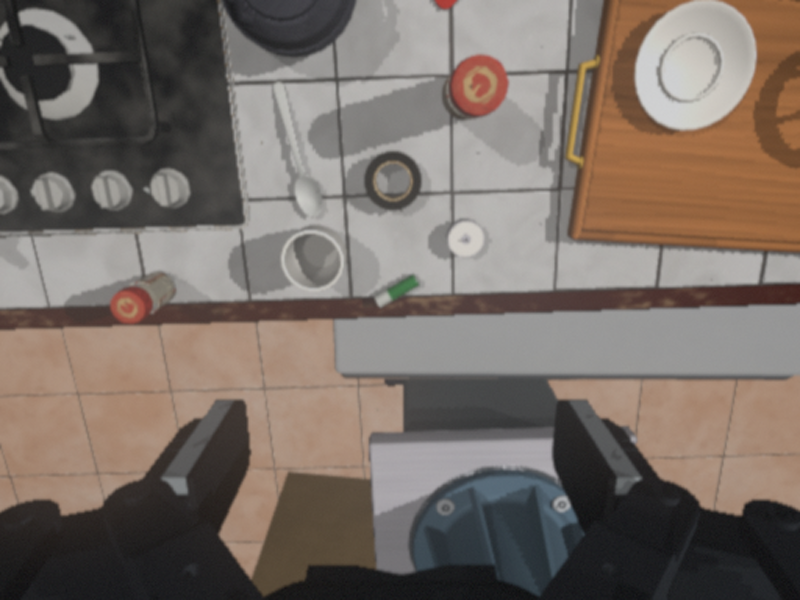

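Run:
```python
from h import *
k=.64
c=np.load("c.npy",allow_pickle=True).item(); d=np.load("d.npy",allow_pickle=True).item()
print("tray FL,FR,BR",[pt(c,u*k,v*k,.02) for u,v in [(229,253),(590,277),(636,33)]])
print("saucer rim",pt(c,316*k,88*k,.021),"well",pt(c,316*k,90*k,.016))
print("warmer top",pt(c,543*k,101*k,.070),"holder",pt(c,529*k,107*k,.02))
print("saucer in d",pt(d,695*k,66*k,.021), "well",pt(d,690*k,68*k,.016))
print("light c,d",pt(c,125*k,250*k,.016),pt(d,466*k,238*k,.016))
print("bowl rim d",pt(d,314*k,260*k,.056))
print("jarA cap c,d",pt(c,38*k,102*k,.106),pt(d,481*k,85*k,.106))
for h in (.07,.08,.09,.106): print("jarB cap",h,pt(d,131*k,304*k,h), "L/R",pt(d,111*k,304*k,h),pt(d,151*k,304*k,h),"base",pt(d,165*k,285*k,0))
print("spoon tip handle, bowl end",pt(d,279*k,84*k,.004),pt(d,315*k,215*k,.005))
# wells via edges
```

```text
tray FL,FR,BR [array([ 0.393 , -0.0632,  0.02  ]), array([ 0.3628, -0.4357,  0.02  ]), array([ 0.5915, -0.4558,  0.02  ])]
saucer rim [ 0.5487 -0.1621  0.021 ] well [ 0.5474 -0.1613  0.016 ]
warmer top [ 0.5317 -0.3624  0.07  ] holder [ 0.5296 -0.3623  0.02  ]
saucer in d [ 0.549  -0.1615  0.021 ] well [ 0.548  -0.1598  0.016 ]
light c,d [0.3967 0.0449 0.016 ] [0.397  0.0456 0.016 ]
bowl rim d [0.3887 0.1943 0.056 ]
jarA cap c,d [0.5339 0.0453 0.106 ] [0.5334 0.045  0.106 ]
jarB cap 0.07 [0.3554 0.3687 0.07  ] L/R [0.356  0.3877 0.07  ] [0.3547 0.3498 0.07  ] base [0.3541 0.3667 0.    ]
jarB cap 0.08 [0.3584 0.3632 0.08  ] L/R [0.3591 0.3818 0.08  ] [0.3578 0.3447 0.08  ] base [0.3541 0.3667 0.    ]
jarB cap 0.09 [0.3615 0.3577 0.09  ] L/R [0.3621 0.3758 0.09  ] [0.3609 0.3395 0.09  ] base [0.3541 0.3667 0.    ]
jarB cap 0.106 [0.3664 0.3488 0.106 ] L/R [0.367  0.3663 0.106 ] [0.3658 0.3313 0.106 ] base [0.3541 0.3667 0.    ]
spoon tip handle, bowl end [0.5488 0.2222 0.004 ] [0.424  0.1984 0.005 ]
```

>>> step_arm([
  [[-0.07,-0.185,-0.85,0,0,0],[-0.07,-0.185,-0.85,0,0,0],[-0.07,-0.185,-0.85,0,0,0],[-0.07,-0.185,-0.85,0,0,0],[-0.07,-0.185,-0.85,0,0,0],[-0.07,-0.185,-0.85,0,0,0],[-0.07,-0.185,-0.85,0,0,0],[0,0,0,0,0,0]],
], gripper=0.4, force=30)

```text
clock: 5.65
position: [0.3956, 0.0441, 0.0976]
orientation: [-0.001, 1.0, -0.017, 0.002]
wrist_force: [0.9, 0.4, -0.2]
opening: 0.0604
```

>>> step_arm([
  [[0,0,0,0,0,0]],
])

```text
clock: 5.78
position: [0.3968, 0.044, 0.099]
orientation: [-0.001, 1.0, -0.017, 0.003]
wrist_force: [0.3, 0.9, 0.1]
opening: 0.0597
```

Run:
```python
from h import *
f=vision.grab_frame("wrist"); save(f,"e_wrist")
s=env.observe(); print(s["position"],s["orientation"],s["opening"])
for r in models.recognise(f,"tea_light")[:3]: 
    l,t,w,h=r["rect"]; print(r, pt(f,l+w/2,t+h/2,.012))
```

```text
[0.39669323 0.04410341 0.09907817] [-0.00126346  0.99985066 -0.01696703  0.00302965] 0.059891829113765706
{'rect': [224.7, 175.3, 53.8, 54.6], 'confidence': 0.55} [0.3962 0.0479 0.012 ]
```

View pics/e_wrist.png

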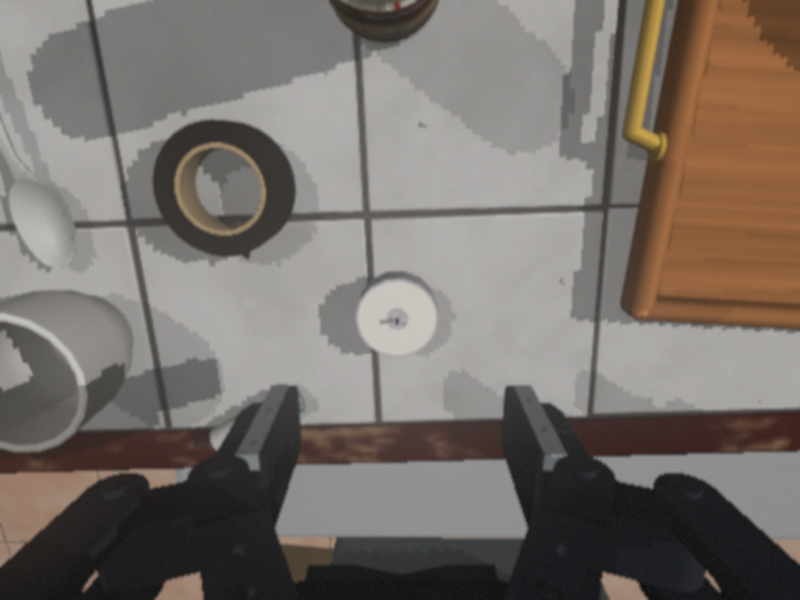

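>>> step_arm([
  [[0,0.04,-0.8,0,0,0],[0,0,-0.6,0,0,0],[0,0,-0.44,0,0,0],[0,0,0,0,0,0]],
])

```text
clock: 6.38
position: [0.4051, 0.0461, 0.0122]
orientation: [0.0, 1.0, -0.016, 0.012]
wrist_force: [-0.1, -0.1, 0.5]
opening: 0.0598
```

>>> step_arm([
  [[0,0,0,0,0,0],[0,0,0,0,0,0],[0,0,0,0,0,0],[0,0,0,0,0,0]],
], gripper=-0.5, force=30)

```text
clock: 6.88
position: [0.4107, 0.0455, 0.0184]
orientation: [0.001, 1.0, -0.015, 0.017]
wrist_force: [0.5, -0.2, -0.3]
opening: 0.0211
```

Run:
```python
from h import *
f=vision.grab_frame("wrist"); save(f,"f_wrist",(150,150,350,300))
s=env.observe(); print(s["position"],s["orientation"],s["opening"],s["wrist_force"])
```

```text
[0.41075754 0.04555045 0.0183088 ] [ 9.71779810e-04  9.99740174e-01 -1.50898024e-02  1.70569253e-02] 0.02092389683124601 [ 0.3329569  -0.29978372  0.76458031]
```

View pics/f_wrist.png

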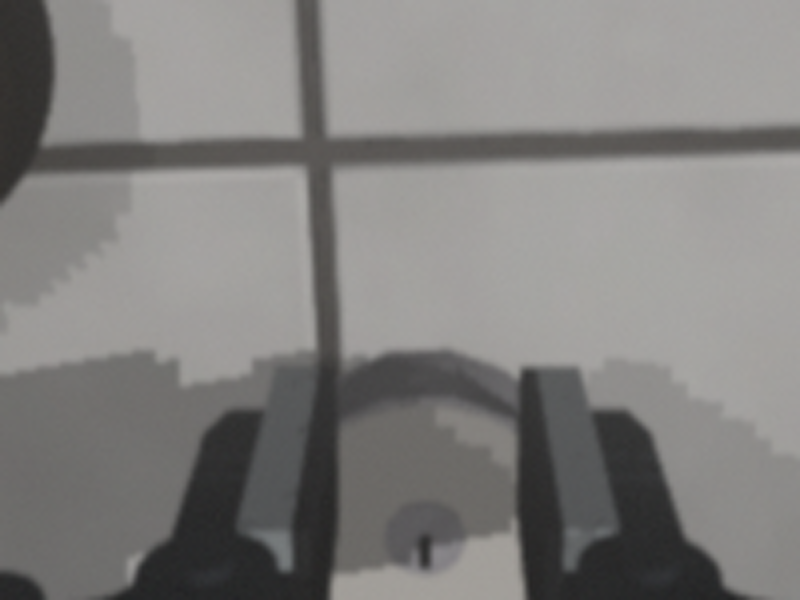

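Run:
```python
from h import *
s=env.observe(); print({k:np.round(v,3) for k,v in s.items()})
```

```text
{'clock': np.float64(6.925), 'joint_pos': array([-0.182,  0.144,  2.167,  0.005,  0.797,  1.416]), 'qvel': array([-0.002,  0.01 ,  0.004, -0.   , -0.006, -0.002]), 'joint_torque': array([-1.7000e-02, -3.0728e+01, -2.3111e+01,  6.0000e-03, -8.6000e-02,
        0.0000e+00]), 'position': array([0.411, 0.046, 0.018]), 'orientation': array([ 0.001,  1.   , -0.015,  0.017]), 'wrist_force': array([ 0.333, -0.3  ,  0.765]), 'torque': array([-0.022, -0.008, -0.005]), 'opening': np.float64(0.021)}
```

>>> step_arm([
  [[0,0,0,0,0,0],[0,0,0,0,0,0],[0,0,0,0,0,0],[0,0,0,0,0,0]],
], gripper=0.4)

```text
clock: 7.42
position: [0.4104, 0.0456, 0.0182]
orientation: [0.001, 1.0, -0.015, 0.017]
wrist_force: [-0.3, 0.2, -0.2]
opening: 0.0595
```

>>> step_arm([
  [[-0.26,0,-0.25,0,-0.021,0],[0,0,0,0,0,0]],
])

```text
clock: 7.68
position: [0.3973, 0.0456, 0.0055]
orientation: [0.001, 0.999, -0.015, 0.033]
wrist_force: [-0.3, -0.1, -0.3]
opening: 0.0595
```

>>> step_arm([
  [[0,0,0,0,0,0]],
])

```text
clock: 7.8
position: [0.3983, 0.0453, 0.006]
orientation: [0.001, 0.999, -0.015, 0.034]
wrist_force: [0.4, -0.4, 0.8]
opening: 0.0596
```

>>> step_arm([
  [[0,0,0,0,0.043,0],[0,0,0,0,0,0]],
])

```text
clock: 8.05
position: [0.4002, 0.045, 0.0071]
orientation: [0.002, 1.0, -0.015, 0.0]
wrist_force: [-0.1, 0.0, -0.3]
opening: 0.0596
```

>>> step_arm([
  [[0,0,0,0,0,0]],
])

```text
clock: 8.18
position: [0.4003, 0.0451, 0.0071]
orientation: [0.002, 1.0, -0.015, 0.001]
wrist_force: [0.4, 1.2, 0.2]
opening: 0.0601
```

>>> step_arm([
  [[-0.06,0,-0.05,0,0,0],[0,0,0,0,0,0]],
])

```text
clock: 8.43
position: [0.3967, 0.0452, 0.0043]
orientation: [0.001, 1.0, -0.015, 0.001]
wrist_force: [0.3, 0.1, 1.1]
opening: 0.0599
```

>>> step_arm([
  [[0,0,0,0,0,0],[0,0,0,0,0,0],[0,0,0,0,0,0],[0,0,0,0,0,0]],
], gripper=-0.6, force=30)

```text
clock: 8.93
position: [0.3964, 0.0453, 0.0045]
orientation: [0.001, 1.0, -0.015, 0.001]
wrist_force: [-0.3, 0.3, 0.5]
opening: 0.0362
```

Run:
```python
from h import *
f=vision.grab_frame("wrist"); save(f,"g_wrist",(150,150,350,300))
```

```text
(no output)
```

View pics/g_wrist.png

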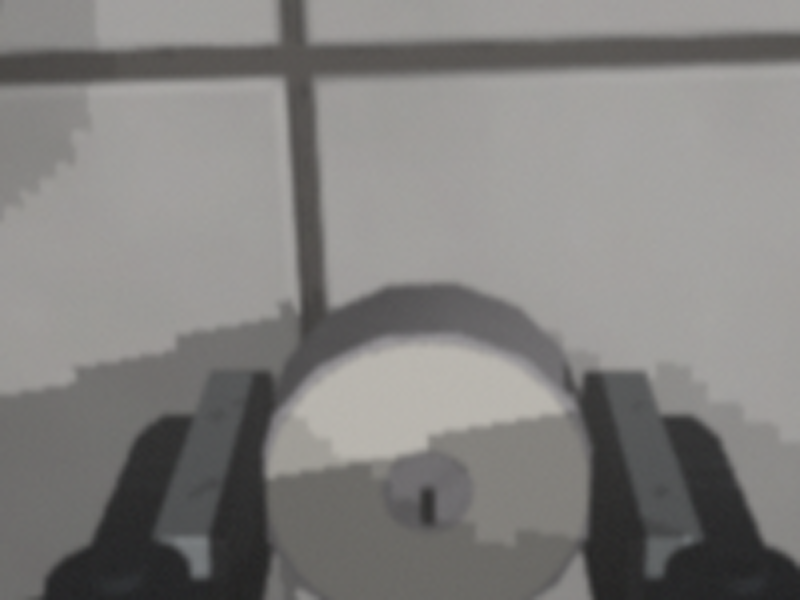

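>>> step_arm([
  [[0,0,0.5,0,0,0],[0,0,0.8,0,0,0],[0,0,0.8,0,0,0],[0,0,0.5,0,0,0],[0.2,-0.6,0.2,0,0,0],[0.25,-0.75,0,0,0,0],[0.25,-0.75,0,0,0,0],[0.25,-0.75,0,0,0,0]],
])

```text
clock: 9.98
position: [0.443, -0.0989, 0.149]
orientation: [0.002, 1.0, -0.013, 0.001]
wrist_force: [-0.1, 1.3, -0.4]
opening: 0.0357
```

>>> step_arm([
  [[0.25,-0.75,0,0,0,0],[0.25,-0.75,0,0,0,0],[0.25,-0.75,0,0,0,0],[0.25,-0.75,0,0,0,0],[0.25,-0.75,0,0,0,0],[0.25,-0.75,0,0,0,0],[0.15,-0.5,0,0,0,0],[0,0,0,0,0,0]],
])

```text
clock: 10.98
position: [0.5267, -0.3598, 0.1459]
orientation: [0.001, 1.0, -0.014, 0.001]
wrist_force: [-0.1, 0.9, 0.7]
opening: 0.0358
```

>>> step_arm([
  [[0,0,0,0,0,0],[0,0,0,0,0,0]],
])

```text
clock: 11.22
position: [0.526, -0.3578, 0.1451]
orientation: [-0.0, 1.0, -0.014, -0.0]
wrist_force: [-0.5, -0.1, 0.2]
opening: 0.0357
```

Run:
```python
from h import *
f=vision.grab_frame("wrist"); save(f,"h_wrist"); np.save("hh.npy",f,allow_pickle=True)
s=env.observe(); print(s["position"],s["orientation"],s["opening"],s["wrist_force"])
for r in models.recognise(f,"warmer")[:2]: print(r)
```

```text
[ 0.52599211 -0.35765203  0.14504995] [-3.75053863e-04  9.99900915e-01 -1.40693940e-02 -2.68277184e-04] 0.0359520907623424 [-0.28035196 -0.17863346 -0.48517709]
```

View pics/h_wrist.png

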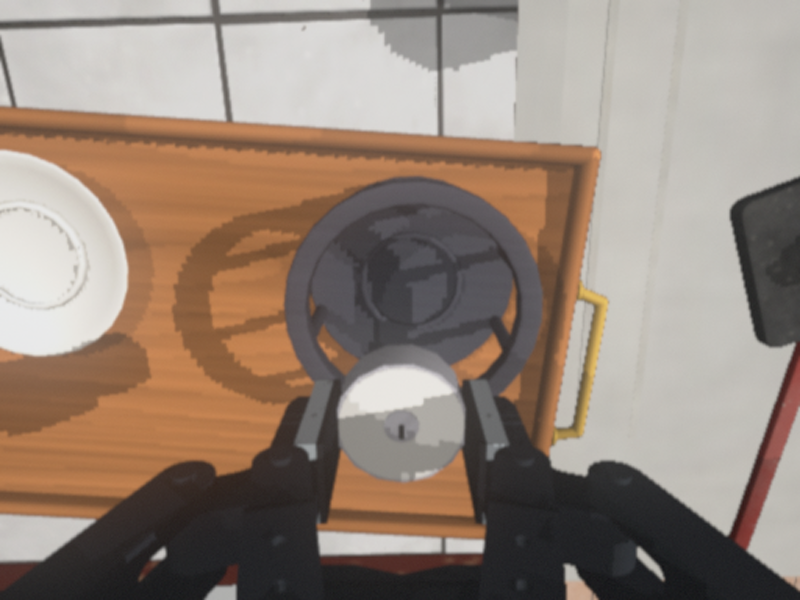

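Run:
```python
from h import *
f=np.load("hh.npy",allow_pickle=True).item();k=.64
print("wick",pt(f,402*k,424*k,.1566),"light L R",pt(f,338*k,415*k,.155),pt(f,466*k,415*k,.155))
print("holder",pt(f,411*k,279*k,.020), "ring L/R/top",pt(f,285*k,300*k,.07),pt(f,543*k,300*k,.07),pt(f,412*k,178*k,.07))
for W in [(0.5305,-.3623),(.532,-.363)]:
  for R,z in [(.057,.07),(.047,.07),(.027,.020),(.024,.020)]:
    print(W,R,[tuple((proj(f,(W[0]+R*np.cos(a),W[1]+R*np.sin(a),z))/k).round()) for a in (0,np.pi/2,np.pi,-np.pi/2)])
```

```text
wick [ 0.5269 -0.358   0.1566] light L R [ 0.5293 -0.3399  0.155 ] [ 0.5283 -0.3763  0.155 ]
holder [ 0.5322 -0.3632  0.02  ] ring L/R/top [ 0.5379 -0.3078  0.07  ] [ 0.5347 -0.4196  0.07  ] [ 0.5879 -0.364   0.07  ]
(0.5305, -0.3623) 0.057 [(np.float64(408.0), np.float64(179.0)), (np.float64(281.0), np.float64(316.0)), (np.float64(414.0), np.float64(428.0)), (np.float64(542.0), np.float64(309.0))]
(0.5305, -0.3623) 0.047 [(np.float64(408.0), np.float64(204.0)), (np.float64(304.0), np.float64(316.0)), (np.float64(413.0), np.float64(408.0)), (np.float64(519.0), np.float64(310.0))]
(0.5305, -0.3623) 0.027 [(np.float64(408.0), np.float64(231.0)), (np.float64(358.0), np.float64(284.0)), (np.float64(410.0), np.float64(330.0)), (np.float64(460.0), np.float64(281.0))]
(0.5305, -0.3623) 0.024 [(np.float64(408.0), np.float64(237.0)), (np.float64(364.0), np.float64(283.0)), (np.float64(410.0), np.float64(325.0)), (np.float64(455.0), np.float64(281.0))]
(0.532, -0.363) 0.057 [(np.float64(410.0), np.float64(175.0)), (np.float64(282.0), np.float64(313.0)), (np.float64(415.0), np.float64(425.0)), (np.float64(544.0), np.float64(306.0))]
(0.532, -0.363) 0.047 [(np.float64(410.0), np.float64(200.0)), (np.float64(305.0), np.float64(312.0)), (np.float64(415.0), np.float64(406.0)), (np.float64(520.0), np.float64(306.0))]
(0.532, -0.363) 0.027 [(np.float64(409.0), np.float64(228.0)), (np.float64(359.0), np.float64(281.0)), (np.float64(412.0), np.float64(328.0)), (np.float64(462.0), np.float64(278.0))]
(0.532, -0.363) 0.024 [(np.float64(410.0), np.float64(234.0)), (np.float64(365.0), np.float64(281.0)), (np.float64(412.0), np.float64(322.0)), (np.float64(456.0), np.float64(278.0))]
```

>>> step_arm([
  [[0.08,-0.1,-0.3,0,0,0],[0,0,-0.3,0,0,0],[0,0,-0.3,0,0,0],[0,0,-0.2,0,0,0],[0,0,0,0,0,0]],
])

```text
clock: 11.95
position: [0.5296, -0.3612, 0.0848]
orientation: [-0.001, 1.0, -0.013, -0.001]
wrist_force: [0.3, 0.2, -0.4]
opening: 0.0361
```

>>> step_arm([
  [[0,0,0,0,0,0]],
])

```text
clock: 12.08
position: [0.5297, -0.3614, 0.0849]
orientation: [-0.001, 1.0, -0.014, -0.001]
wrist_force: [-0.2, -0.5, 0.1]
opening: 0.0356
```

>>> step_arm([
  [[0.01,-0.03,-0.25,0,0,0],[0,0,-0.3,0,0,0],[0,0,-0.3,0,0,0],[0,0,-0.2,0,0,0],[0,0,0,0,0,0]],
])

```text
clock: 12.7
position: [0.5301, -0.3629, 0.0288]
orientation: [-0.001, 1.0, -0.014, -0.001]
wrist_force: [0.6, -0.5, 0.3]
opening: 0.0357
```

>>> step_arm([
  [[0,0,0,0,0,0]],
])

```text
clock: 12.82
position: [0.5302, -0.3631, 0.0289]
orientation: [-0.001, 1.0, -0.014, -0.001]
wrist_force: [0.3, 0.5, 0.0]
opening: 0.0356
```

Run:
```python
from h import *
f=vision.grab_frame("wrist"); save(f,"i_wrist"); np.save("hh.npy",f,allow_pickle=True)
f=vision.grab_frame("side"); save(f,"i_side",(230,180,380,300))
```

```text
(no output)
```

View pics/i_wrist.png

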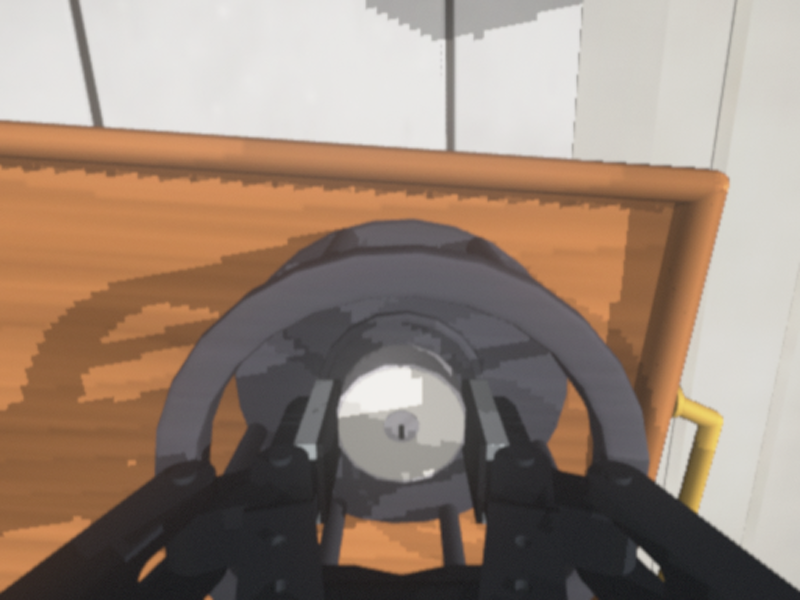

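View pics/i_side.png

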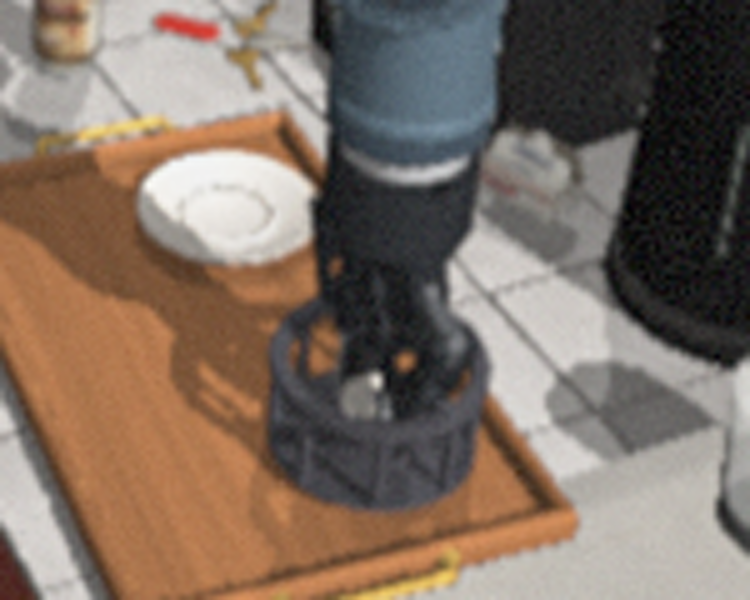

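>>> step_arm([
  [[0,0,-0.1,0,0,0],[0,0,-0.06,0,0,0],[0,0,0,0,0,0]],
])

```text
clock: 13.3
position: [0.531, -0.3638, 0.0234]
orientation: [0.0, 1.0, -0.014, -0.0]
wrist_force: [-0.2, 0.6, -0.3]
opening: 0.0355
```

>>> step_arm([
  [[0,0,0,0,0,0]],
])

```text
clock: 13.42
position: [0.5311, -0.3639, 0.0235]
orientation: [0.0, 1.0, -0.014, 0.0]
wrist_force: [-0.6, -1.2, -0.3]
opening: 0.0361
```

>>> step_arm([
  [[0,0,-0.06,0,0,0],[0,0,0,0,0,0]],
])

```text
clock: 13.68
position: [0.5315, -0.3642, 0.0235]
orientation: [0.001, 1.0, -0.014, 0.0]
wrist_force: [0.1, -0.1, 0.5]
opening: 0.0358
```

>>> step_arm([
  [[0,0,0,0,0,0],[0,0,0,0,0,0],[0,0,0,0,0,0]],
], gripper=0.06)

```text
clock: 14.05
position: [0.532, -0.3635, 0.0242]
orientation: [0.0, 1.0, -0.013, 0.0]
wrist_force: [-2.4, 1.1, 3.4]
opening: 0.0451
```

Run:
```python
from h import *
f=vision.grab_frame("wrist"); save(f,"j_wrist"); np.save("hh.npy",f,allow_pickle=True)
```

```text
(no output)
```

View pics/j_wrist.png

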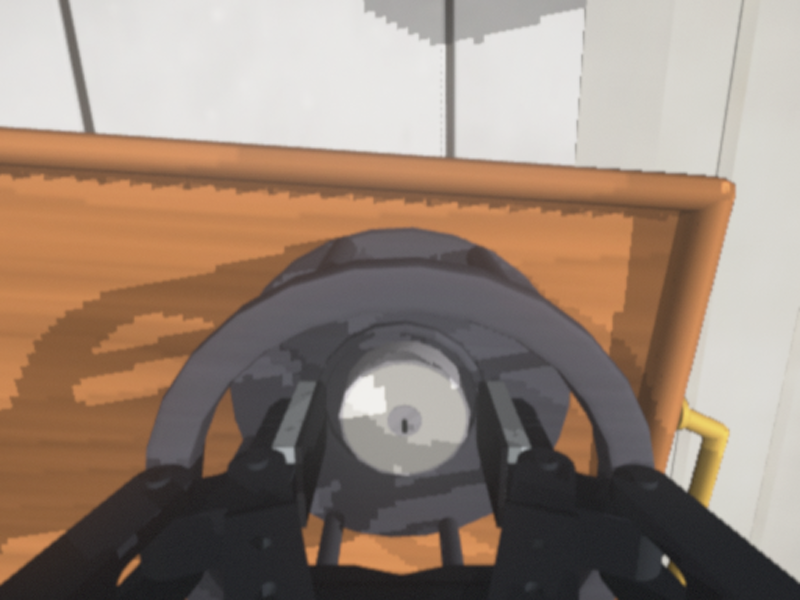

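>>> step_arm([
  [[0,0,0.2,0,0,0],[0,0,0.4,0,0,0],[0,0,0.6,0,0,0],[0,0,0.8,0,0,0],[0,0,0.8,0,0,0],[-0.3,0.3,0.4,0,0,0],[-0.4,0.4,0.3,0,0,0],[0,0,0,0,0,0]],
])

```text
clock: 15.1
position: [0.4968, -0.3295, 0.2135]
orientation: [0.004, 1.0, -0.014, 0.004]
wrist_force: [-0.6, -0.6, 0.4]
opening: 0.0453
```

Run:
```python
from h import *
f=vision.grab_frame("wrist"); save(f,"k_wrist"); np.save("hh.npy",f,allow_pickle=True)
print(env.observe()["position"])
for r in models.recognise(f,"tea_light")[:3]: 
    l,t,w,h=r["rect"]; print(r, pt(f,l+w/2,t+h/2,.028))
```

```text
[ 0.49714908 -0.32998409  0.21283388]
{'rect': [269.7, 117.1, 37.5, 38.2], 'confidence': 0.71} [ 0.53   -0.3628  0.028 ]
{'rect': [0.0, 34.9, 394.0, 246.4], 'confidence': 0.2} [ 0.5111 -0.2723  0.028 ]
```

View pics/k_wrist.png

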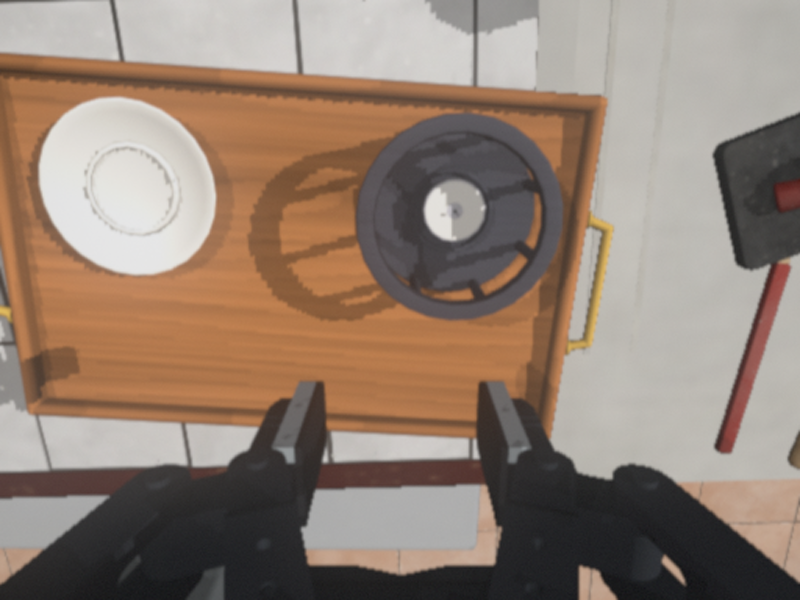

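>>> step_arm([
  [[0,0.5,0.6,0,0,0],[0,0.85,0.5,0,0,0],[0,0.85,0.5,0,0,0],[0,0.85,0.5,0,0,0],[0,0.85,0.5,0,0,0],[0,0.85,0.4,0,0,0],[0,0.85,0.3,0,0,0],[0,0.85,0.2,0,0,0]],
], gripper=0.0)

```text
clock: 16.2
position: [0.4981, -0.0035, 0.3855]
orientation: [0.0, 1.0, -0.018, -0.001]
wrist_force: [0.6, -0.8, -0.5]
opening: 0.0424
```

>>> step_arm([
  [[0,0.85,0,0,0,0],[0,0.85,0,0,0,0],[0,0.85,0,0,0,0],[0,0.85,0,0,0,0],[0,0.7,0,0,0,0],[0,0,0,0,0,0],[0,0,0,0,0,0]],
])

```text
clock: 17.08
position: [0.5015, 0.2097, 0.3822]
orientation: [0.001, 1.0, -0.017, -0.003]
wrist_force: [0.1, 0.4, 0.2]
opening: 0.0427
```

Run:
```python
from h import *
f=vision.grab_frame("wrist"); save(f,"l_wrist"); np.save("l.npy",f,allow_pickle=True)
s=env.observe(); print(s["position"],s["orientation"])
for t in ["teapot","teaspoon","tea_bowl"]:
  for r in models.recognise(f,t)[:3]: print(t,r)
```

```text
[0.50144069 0.20955081 0.38222248] [ 6.42470408e-04  9.99843645e-01 -1.74370477e-02 -2.86754156e-03]
teapot {'rect': [212.4, 0.0, 88.4, 92.9], 'confidence': 0.61}
teaspoon {'rect': [239.6, 108.5, 32.3, 79.2], 'confidence': 0.64}
tea_bowl {'rect': [247.9, 193.5, 38.6, 47.4], 'confidence': 0.58}
```

View pics/l_wrist.png

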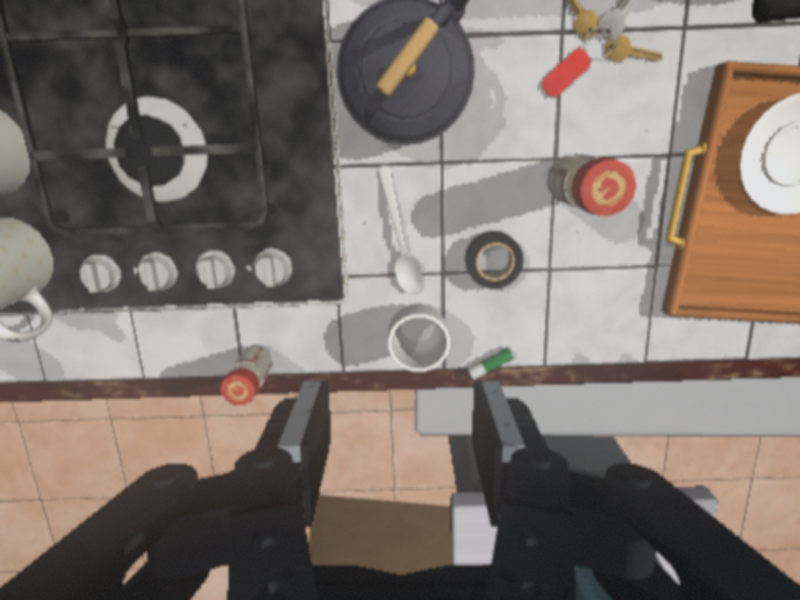

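Run:
```python
from h import *
f=np.load("l.npy",allow_pickle=True).item();k=.64
save(f,"l_crop",(190,0,330,100))
a=pt(f,385*k,88*k,.137);b=pt(f,430*k,27*k,.137)
print(a,b,(a+b)/2,np.linalg.norm(a-b),np.degrees(np.arctan2(b[1]-a[1],b[0]-a[0])))
for z in (.04,.05,.06): print("belly",z,pt(f,406*k,70*k,z),"L,R",pt(f,339*k,70*k,z),pt(f,474*k,70*k,z))
print("knob",pt(f,410*k,69*k,.084))
```

```text
[0.6098 0.2164 0.137 ] [0.6462 0.1849 0.137 ] [0.628   0.20065 0.137  ] 0.04813740749147174 -40.872408297488285
belly 0.04 [0.6305 0.2002 0.04  ] L,R [0.6325 0.2569 0.04  ] [0.6285 0.1426 0.04  ]
belly 0.05 [0.6295 0.2004 0.05  ] L,R [0.6314 0.2559 0.05  ] [0.6276 0.144  0.05  ]
belly 0.06 [0.6285 0.2005 0.06  ] L,R [0.6304 0.2549 0.06  ] [0.6266 0.1453 0.06  ]
knob [0.6266 0.1978 0.084 ]
```

View pics/l_crop.png

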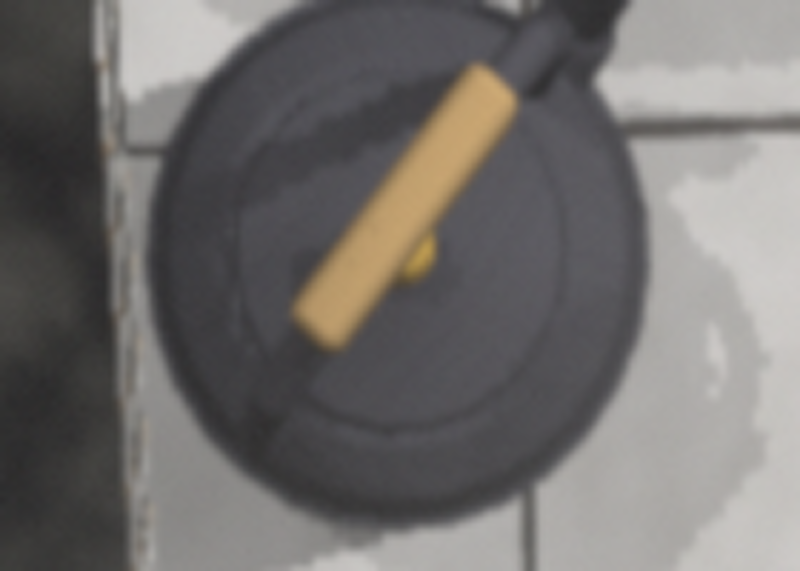

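Run:
```python
from h import *
k=.64
f=vision.grab_frame("scene"); save(f,"m_scene")
for n,u,v,u2,v2 in [("oven near corner",345,275,345,187),("oven left",275,232,275,150),("toaster L",210,333,165,262),("toaster R",307,268,303,212)]:
    p=pt(f,u*k,v*k,0); o,d=ray(f,u2*k,v2*k)
    # height at same x
    s=(p[0]-o[0])/d[0]; print(n,p,"top",o+s*d)
f=np.load("l.npy",allow_pickle=True).item()
a=pt(f,384.4*k,88.9*k,.136);b=pt(f,432.8*k,23.3*k,.136)
print((a+b)/2,np.linalg.norm(a-b),np.degrees(np.arctan2(b[1]-a[1],b[0]-a[0])))
```

```text
oven near corner [ 0.7142 -0.0091 -0.    ] top [ 0.7142     -0.02519496  0.21448729]
oven left [ 0.9601 -0.0085  0.    ] top [ 0.9601     -0.04085553  0.20407071]
toaster L [0.7725 0.3005 0.    ] top [0.7725     0.3464968  0.20039096]
toaster R [0.7947 0.0317 0.    ] top [0.7947     0.02503913 0.14394486]
[0.6289 0.1999 0.136 ] 0.05175982998426483 -40.769387396855834
```

View pics/m_scene.png

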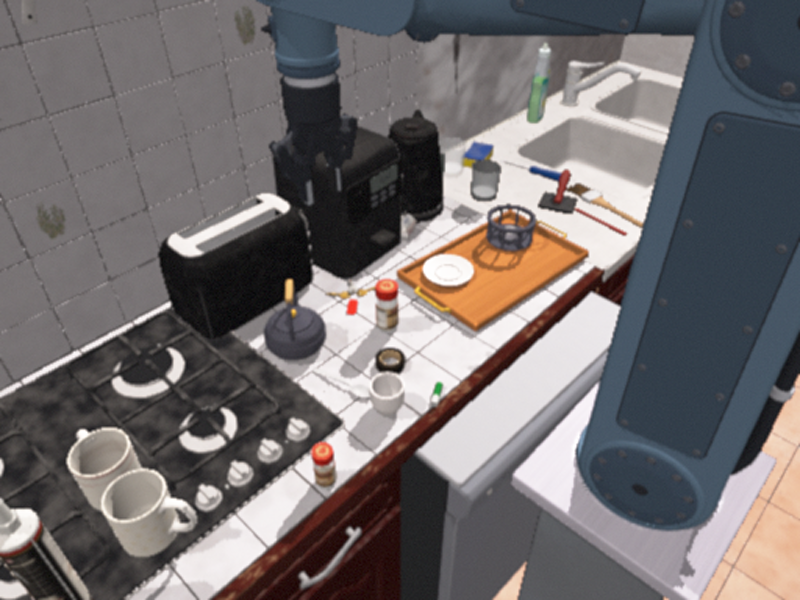

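>>> step_arm([
  [[0.42,-0.03,0,0,0,-0.07],[0.42,-0.03,-0.3,0,0,-0.07],[0.42,-0.03,-0.4,0,0,-0.07],[0.42,-0.03,-0.4,0,0,-0.07],[0.42,-0.03,-0.4,0,0,-0.07],[0.42,-0.03,-0.4,0,0,-0.07],[0,0,-0.3,0,0,0],[0,0,0,0,0,0]],
], gripper=0.0)

```text
clock: 18.32
position: [0.6319, 0.1942, 0.2719]
orientation: [0.0, 0.936, -0.353, 0.0]
wrist_force: [0.2, 0.2, 0.2]
opening: 0.0427
```

>>> step_arm([
  [[0,0,0,0,0,0],[0,0,0,0,0,0]],
])

```text
clock: 18.58
position: [0.6316, 0.1944, 0.2742]
orientation: [-0.0, 0.936, -0.352, 0.001]
wrist_force: [-0.1, 0.1, -0.5]
opening: 0.0427
```

Run:
```python
from h import *
f=vision.grab_frame("wrist"); save(f,"n_wrist"); np.save("n.npy",f,allow_pickle=True)
s=env.observe(); print(s["position"],s["orientation"],s["joint_pos"])
```

```text
[0.63177178 0.19441663 0.2744826 ] [-4.82103392e-04  9.35880054e-01 -3.52315382e-01  1.47061167e-03] [ 1.19612244e-01  3.37944513e-01  1.32688985e+00 -5.04274984e-04
  1.47370403e+00  2.41054553e+00]
```

View pics/n_wrist.png

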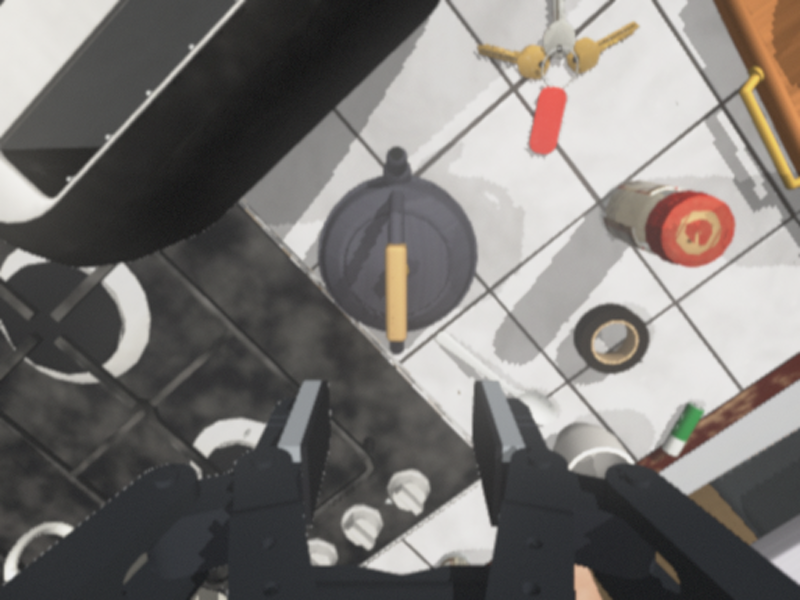

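Run:
```python
from h import *
k=.64
f=np.load("n.npy",allow_pickle=True).item()
a=pt(f,396.5*k,343*k,.137);b=pt(f,397*k,244*k,.137)
print(a,b,(a+b)/2,np.linalg.norm(a-b),np.degrees(np.arctan2(b[1]-a[1],b[0]-a[0])))
print("tool yaw",np.degrees(2*np.arctan2(-.3523,.9359)))
print("belly",pt(f,398*k,254*k,.05), "jar", pt(f,698*k,228*k,.106))
```

```text
[0.6076 0.2196 0.137 ] [0.6505 0.1814 0.137 ] [0.62905 0.2005  0.137  ] 0.05744258002562205 -41.6832392918769
tool yaw -41.25559637198517
belly [0.6322 0.1974 0.05  ] jar [0.5355 0.045  0.106 ]
```

>>> step_arm([
  [[-0.05,0.11,-0.2,0,0,0],[0,0,-0.4,0,0,0],[0,0,-0.5,0,0,0],[0,0,-0.5,0,0,0],[0,0,-0.4,0,0,0],[0,0,-0.2,0,0,0],[0,0,0,0,0,0],[0,0,0,0,0,0]],
])

```text
clock: 19.62
position: [0.6261, 0.2012, 0.1556]
orientation: [0.0, 0.936, -0.351, 0.0]
wrist_force: [0.2, -0.7, 0.8]
opening: 0.0427
```

Run:
```python
from h import *
f=vision.grab_frame("wrist"); save(f,"o_wrist"); np.save("n.npy",f,allow_pickle=True)
s=env.observe(); print(s["position"],s["orientation"])
```

```text
[0.6261002  0.20121046 0.15570662] [ 1.98860996e-04  9.36344405e-01 -3.51082712e-01  2.10983960e-04]
```

View pics/o_wrist.png

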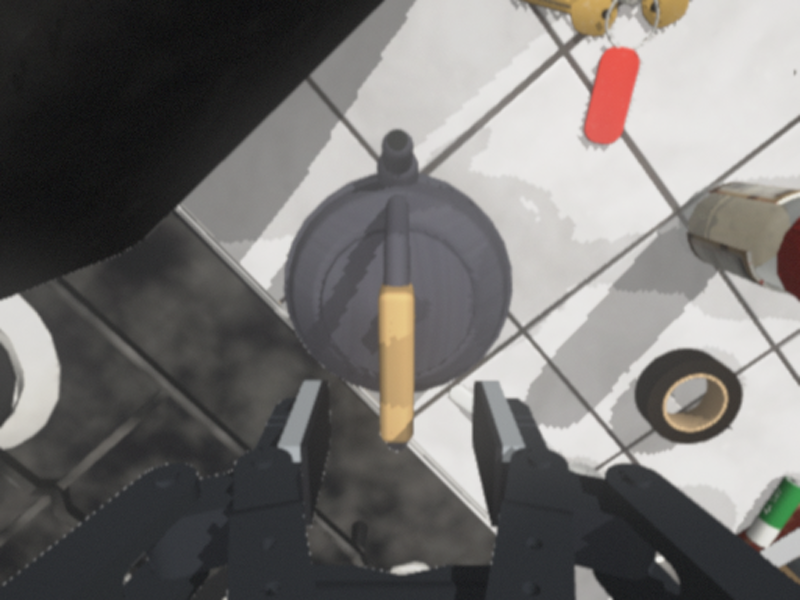

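>>> step_arm([
  [[0.05,-0.03,-0.3,0,0,0],[0,0,-0.35,0,0,0],[0,0,-0.3,0,0,0],[0,0,0,0,0,0],[0,0,0,0,0,0]],
])

```text
clock: 20.3
position: [0.629, 0.1995, 0.1053]
orientation: [0.0, 0.936, -0.351, 0.001]
wrist_force: [0.2, 0.7, 0.6]
opening: 0.0428
```

>>> step_arm([
  [[0,0,0,0,0,0],[0,0,0,0,0,0],[0,0,0,0,0,0],[0,0,0,0,0,0]],
], gripper=-1, force=80)

```text
clock: 20.8
position: [0.6297, 0.1998, 0.1063]
orientation: [-0.001, 0.936, -0.351, 0.002]
wrist_force: [0.9, 0.8, -1.8]
opening: 0.0105
```

>>> step_arm([
  [[0,0,0.1,0,0,0],[0,0,0.2,0,0,0],[0,0,0.3,0,0,0],[0,0,0.4,0,0,0],[0,0,0,0,0,0],[0,0,0,0,0,0]],
])

```text
clock: 21.55
position: [0.6284, 0.1996, 0.1592]
orientation: [-0.0, 0.936, -0.351, 0.0]
wrist_force: [-0.1, 0.7, -6.4]
opening: 0.0109
```

Run:
```python
from h import *
f=vision.grab_frame("wrist"); save(f,"p_wrist"); np.save("n.npy",f,allow_pickle=True)
s=env.observe(); print(s["position"],s["orientation"],s["wrist_force"],s["torque"],s["opening"])
```

```text
[0.62872682 0.19964022 0.1594653 ] [-1.77221255e-04  9.36338861e-01 -3.51096534e-01  8.54847770e-04] [ 0.1892002   0.69105894 -5.23519844] [0.011196   0.00512346 0.02347605] 0.010773487863406025
```

View pics/p_wrist.png

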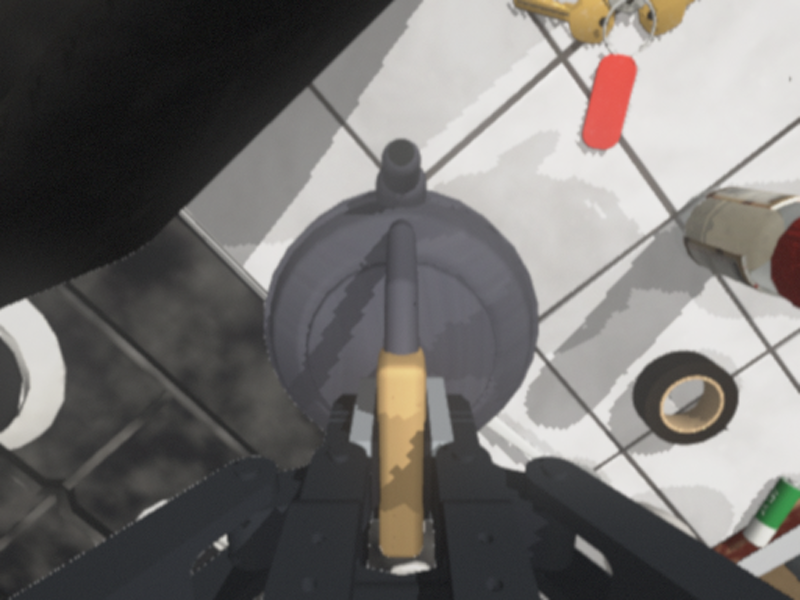

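>>> step_arm([
  [[0,0,0.4,0,0,0],[-0.1,-0.2,0.5,0,0,0],[-0.2,-0.4,0.5,0,0,0.02],[-0.25,-0.6,0.4,0,0,0.035],[-0.25,-0.75,0.2,0,0,0.04],[-0.25,-0.75,0,0,0,0.04],[-0.25,-0.75,0,0,0,0.04],[-0.2,-0.75,0,0,0,0.04]],
])

```text
clock: 22.6
position: [0.5515, -0.0135, 0.2702]
orientation: [0.0, 0.984, -0.181, 0.004]
wrist_force: [0.3, -0.1, -5.9]
opening: 0.0113
```

>>> step_arm([
  [[-0.1,-0.75,0,0,0,0.04],[-0.1,-0.75,0,0,0,0.04],[-0.1,-0.75,0,0,0,0.04],[-0.1,-0.75,0,0,0,0.035],[-0.05,-0.75,0,0,0,0.02],[0,-0.75,0,0,0,0],[0,-0.75,0,0,0,0],[0,-0.6,0,0,0,0]],
])

```text
clock: 23.6
position: [0.5271, -0.3165, 0.2812]
orientation: [0.001, 0.999, -0.04, 0.008]
wrist_force: [0.3, 0.9, -5.6]
opening: 0.0106
```

>>> step_arm([
  [[0,-0.5,0,0,0,0],[0,-0.3,0,0,0,0],[0,0,0,0,0,0],[0,0,0,0,0,0]],
])

```text
clock: 24.1
position: [0.5266, -0.359, 0.2837]
orientation: [0.002, 0.999, -0.041, 0.009]
wrist_force: [0.5, 0.0, -6.3]
opening: 0.0108
```

Run:
```python
from h import *
f=vision.grab_frame("wrist"); save(f,"q_wrist"); np.save("n.npy",f,allow_pickle=True)
s=env.observe(); print(s["position"],s["orientation"],s["wrist_force"],s["torque"],s["opening"])
f=vision.grab_frame("side"); save(f,"q_side",(200,100,400,300)); np.save("qs.npy",f,allow_pickle=True)
```

```text
[ 0.52667519 -0.35896827  0.28374047] [ 0.00175046  0.99913299 -0.04065774  0.00878422] [ 0.13772945 -0.17446672 -5.85826007] [-0.02878001 -0.05818575 -0.00278452] 0.011057047704766211
```

View pics/q_wrist.png

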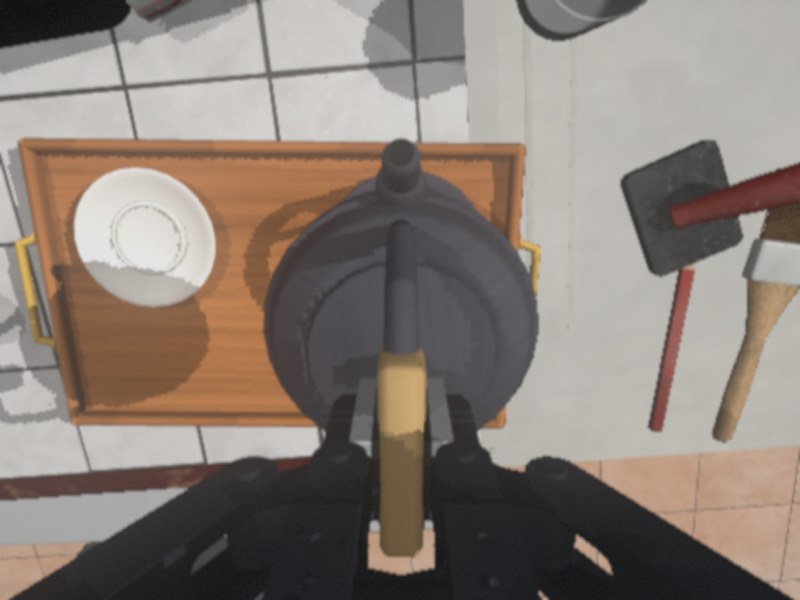

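View pics/q_side.png

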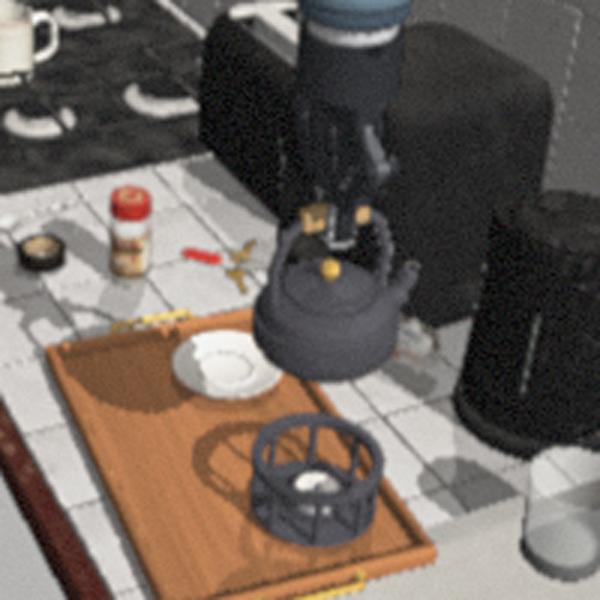

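>>> step_arm([
  [[0.09,-0.08,-0.1,-0.002,0.011,0],[0,0,-0.3,0,0,0],[0,0,-0.4,0,0,0],[0,0,-0.4,0,0,0],[0,0,-0.3,0,0,0],[0,0,-0.2,0,0,0],[0,0,0,0,0,0],[0,0,0,0,0,0]],
])

```text
clock: 25.2
position: [0.5319, -0.3599, 0.1917]
orientation: [0.003, 0.999, -0.039, -0.002]
wrist_force: [-0.3, -0.3, -5.6]
opening: 0.0106
```

Run:
```python
from h import *
s=env.observe(); print(s["position"],s["orientation"],s["wrist_force"],s["torque"],s["opening"])
f=vision.grab_frame("side"); save(f,"r_side",(230,150,380,290)); np.save("qs.npy",f,allow_pickle=True)
```

```text
[ 0.53194687 -0.3598606   0.19168902] [ 0.00263534  0.99924375 -0.03876476 -0.00150988] [-0.25457381 -0.2502263  -5.62865346] [0.01467747 0.00421854 0.03679197] 0.010632541994819212
```

View pics/r_side.png

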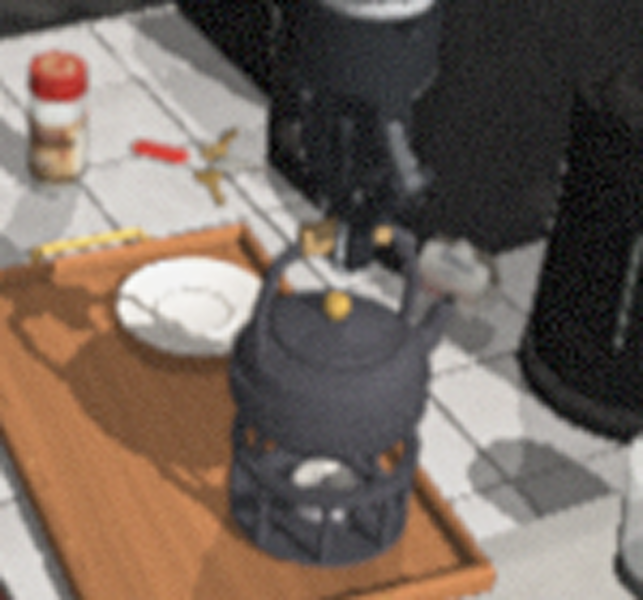

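>>> step_arm([
  [[-0.01,-0.06,0,0,0,0],[0,0,-0.15,0,0,0],[0,0,-0.1,0,0,0],[0,0,0,0,0,0]],
])

```text
clock: 25.75
position: [0.5319, -0.3638, 0.18]
orientation: [0.004, 0.999, -0.039, -0.0]
wrist_force: [0.8, 0.4, -5.4]
opening: 0.0107
```

>>> step_arm([
  [[0,0,-0.12,0,0,0],[0,0,0,0,0,0]],
])

```text
clock: 26.0
position: [0.5318, -0.3636, 0.1734]
orientation: [0.003, 0.999, -0.039, -0.001]
wrist_force: [0.2, -0.0, -6.1]
opening: 0.0109
```

>>> step_arm([
  [[0,0,-0.08,0,0,0],[0,0,0,0,0,0]],
])

```text
clock: 26.25
position: [0.5323, -0.3645, 0.1705]
orientation: [0.005, 0.999, -0.039, 0.0]
wrist_force: [-0.8, 0.2, -5.4]
opening: 0.0109
```

>>> step_arm([
  [[0,0,-0.05,0,0,0],[0,0,0,0,0,0]],
])

```text
clock: 26.5
position: [0.5325, -0.3652, 0.1705]
orientation: [0.005, 0.999, -0.039, 0.001]
wrist_force: [1.4, 0.3, -5.8]
opening: 0.0112
```

>>> step_arm([
  [[-0.02,0.04,-0.08,-0.003,0,0],[0,0,0,0,0,0]],
])

```text
clock: 26.75
position: [0.5327, -0.3657, 0.1708]
orientation: [0.011, 0.999, -0.039, 0.003]
wrist_force: [-0.2, -0.2, -4.8]
opening: 0.0106
```

Run:
```python
from h import *
f=vision.grab_frame("side"); save(f,"s_side",(230,150,380,290)); np.save("qs.npy",f,allow_pickle=True)
```

```text
(no output)
```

View pics/s_side.png

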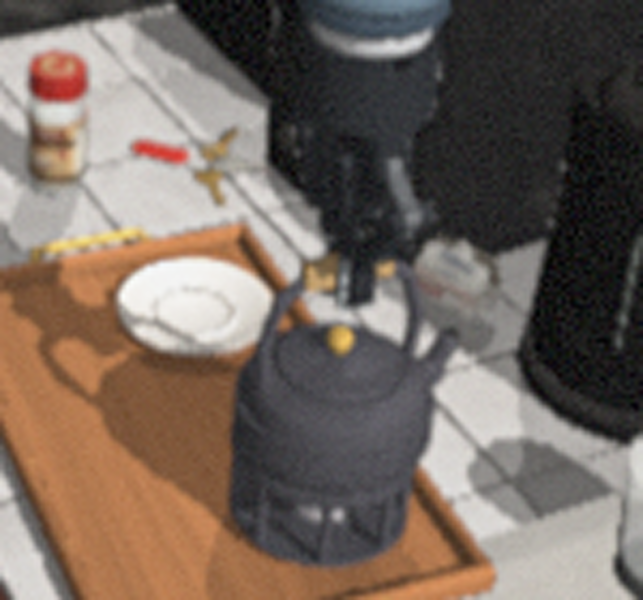

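>>> step_arm([
  [[0,0.03,-0.12,0.014,0,0]],
])

```text
clock: 26.92
position: [0.5334, -0.3676, 0.17]
orientation: [0.004, 0.999, -0.039, 0.004]
wrist_force: [-17.5, 2.5, 43.4]
opening: 0.0109
```

>>> step_arm([
  [[0,0,0,0,0,0]],
])

```text
clock: 27.05
position: [0.5331, -0.3678, 0.1704]
orientation: [0.003, 0.999, -0.039, 0.004]
wrist_force: [-1.5, 1.3, -6.9]
opening: 0.0108
```

>>> step_arm([
  [[0,0.08,0,0,0,0],[0,0,0,0,0,0]],
])

```text
clock: 27.3
position: [0.5336, -0.3648, 0.1704]
orientation: [0.005, 0.999, -0.039, 0.005]
wrist_force: [0.1, -1.2, -0.1]
opening: 0.0109
```

>>> step_arm([
  [[0,0,0,0,0,0],[0,0,0,0,0,0],[0,0,0,0,0,0]],
], gripper=-0.2)

```text
clock: 27.68
position: [0.5341, -0.3637, 0.1696]
orientation: [0.004, 0.999, -0.039, 0.005]
wrist_force: [-0.2, 0.3, -0.0]
opening: 0.0339
```

>>> step_arm([
  [[0,0,0.2,0,0,0],[0,0,0.4,0,0,0],[0,0,0.6,0,0,0],[0,0,0.8,0,0,0],[0,0,0.8,0,0,0],[-0.3,0.3,0.4,0,0,0],[-0.4,0.4,0.3,0,0,0],[0,0,0,0,0,0]],
])

```text
clock: 28.68
position: [0.4988, -0.3283, 0.3628]
orientation: [0.008, 0.999, -0.039, 0.009]
wrist_force: [0.2, -0.7, -0.3]
opening: 0.0346
```

Run:
```python
from h import *
f=vision.grab_frame("wrist"); save(f,"t_wrist"); np.save("t.npy",f,allow_pickle=True)
f=vision.grab_frame("side"); save(f,"t_side",(230,150,380,290)); np.save("qs.npy",f,allow_pickle=True)
```

```text
(no output)
```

View pics/t_wrist.png

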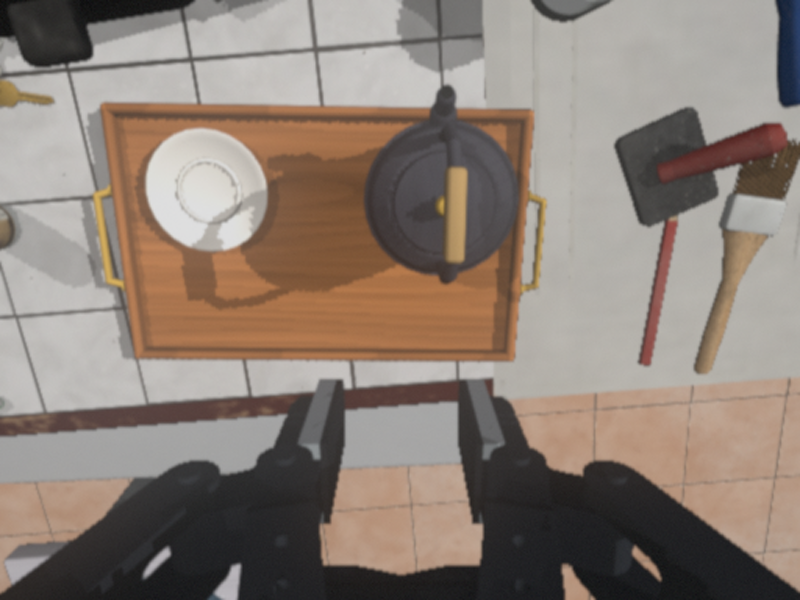

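View pics/t_side.png

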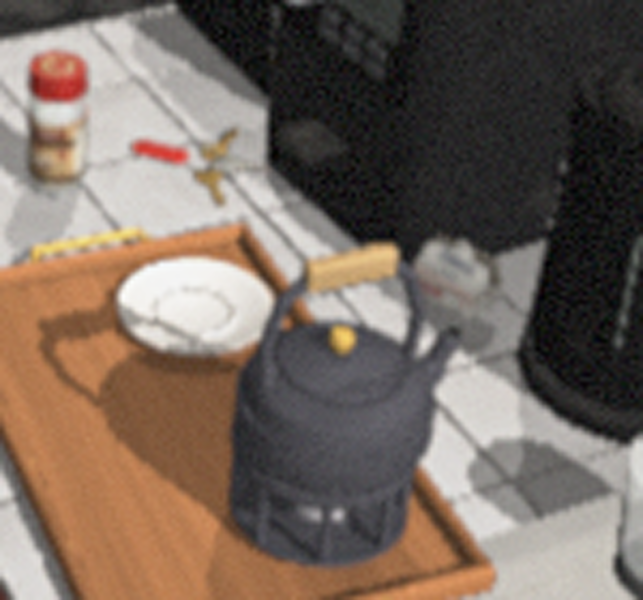

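Run:
```python
from h import *
k=.64
f=np.load("t.npy",allow_pickle=True).item()
print("knob",pt(f,442*k,206*k,.144),"grip",pt(f,456*k,215*k,.200),"belly",pt(f,443*k,197*k,.11),"spout",pt(f,447*k,97*k,.122))
print("saucer",pt(f,206*k,190*k,.021),"well",pt(f,209*k,191*k,.016))
s=env.observe(); print(s["position"])
g=np.load("d.npy",allow_pickle=True).item(); l=np.load("l.npy",allow_pickle=True).item()
print("jar l",pt(l,608*k,187*k,.106),"bowl l",pt(l,419*k,339*k,.057))
print("spoon l",pt(l,386*k,168*k,.004),pt(l,410*k,291*k,.005))
```

```text
knob [ 0.5329 -0.3626  0.144 ] grip [ 0.5335 -0.3656  0.2   ] belly [ 0.5356 -0.3666  0.11  ] spout [ 0.6039 -0.372   0.122 ]
saucer [ 0.5501 -0.1615  0.021 ] well [ 0.5488 -0.1623  0.016 ]
[ 0.49902539 -0.32889363  0.36026172]
jar l [0.5343 0.0461 0.106 ] bowl l [0.3921 0.1955 0.057 ]
spoon l [0.5484 0.2216 0.004 ] [0.4246 0.2022 0.005 ]
```

>>> step_arm([
  [[-0.1,0.5,0,0.01,0.011,0],[-0.15,0.75,0,0,0,0],[-0.16,0.75,0,0,0,0],[-0.16,0.75,0,0,0,0],[-0.16,0.75,0,0,0,0],[-0.16,0.75,0,0,0,0],[-0.16,0.75,0,0,0,0],[-0.16,0.75,0,0,0,0]],
], gripper=1)

```text
clock: 29.78
position: [0.4336, -0.0286, 0.353]
orientation: [-0.007, 0.999, -0.041, -0.009]
wrist_force: [-0.1, 0.6, 0.0]
opening: 0.0853
```

>>> step_arm([
  [[-0.16,0.75,-0.2,0,0,0],[-0.16,0.75,-0.4,0,0,0],[-0.16,0.75,-0.5,0,0,0],[-0.16,0.75,-0.5,0,0,0],[-0.16,0.75,-0.5,0,0,0],[-0.1,0.6,-0.5,0,0,0],[0,0.3,-0.3,0,0,0],[0,0,0,0,0,0]],
])

```text
clock: 30.78
position: [0.3781, 0.2174, 0.1997]
orientation: [-0.007, 0.999, -0.037, -0.017]
wrist_force: [-0.4, -0.6, -0.2]
opening: 0.0853
```

>>> step_arm([
  [[0,0,0,0,0,0],[0,0,0,0,0,0]],
])

```text
clock: 31.02
position: [0.3783, 0.2169, 0.2005]
orientation: [-0.006, 0.999, -0.037, -0.017]
wrist_force: [0.3, -0.5, -0.8]
opening: 0.0856
```

Run:
```python
from h import *
f=vision.grab_frame("wrist"); save(f,"u_wrist"); np.save("t.npy",f,allow_pickle=True)
s=env.observe(); print(s["position"],s["orientation"])
```

```text
[0.37843023 0.2168718  0.20060529] [-0.00639431  0.9991487  -0.03709787 -0.01687394]
```

View pics/u_wrist.png

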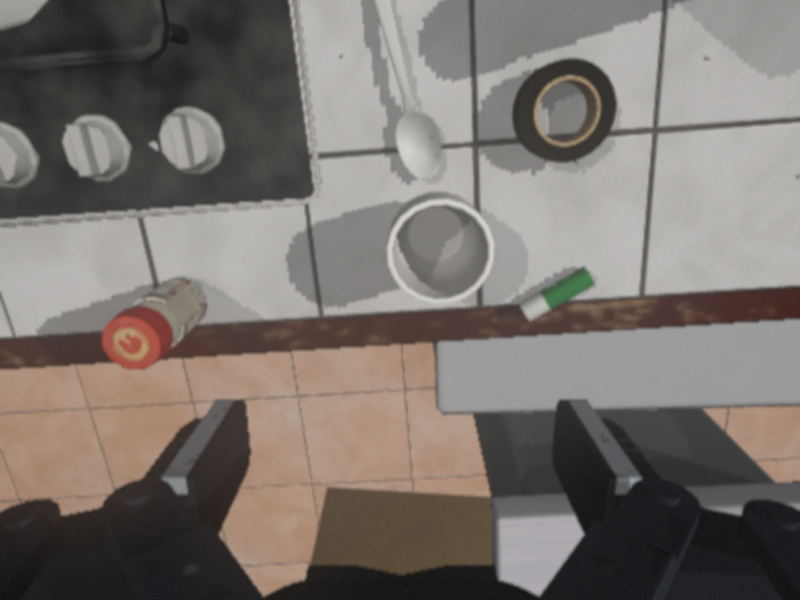

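Run:
```python
from h import *
k=.64
f=np.load("t.npy",allow_pickle=True).item()
print("bowl",pt(f,440*k,250*k,.058),pt(f,387*k,250*k,.058),pt(f,494*k,250*k,.058))
print("spoon end",pt(f,425*k,183*k,.005))
```

```text
bowl [0.3903 0.1961 0.058 ] [0.3924 0.2252 0.058 ] [0.3882 0.1665 0.058 ]
spoon end [0.4206 0.2008 0.005 ]
```

>>> step_arm([
  [[0,0,-0.3,-0.008,-0.021,0],[0,0,-0.5,0,0,0],[0,0,-0.5,0,0,0],[0,0,-0.2,0,0,0],[0,0,0,0,0,0],[0,0,0,0,0,0]],
])

```text
clock: 31.82
position: [0.383, 0.2151, 0.1288]
orientation: [-0.002, 0.999, -0.04, 0.005]
wrist_force: [0.1, -0.1, 0.4]
opening: 0.0857
```

>>> step_arm([
  [[0.15,-0.39,0,0,0.006,0],[0,0,0,0,0,0],[0,0,-0.3,0,0,0],[0,0,-0.4,0,0,0],[0,0,-0.3,0,0,0],[0,0,0,0,0,0],[0,0,0,0,0,0]],
])

```text
clock: 32.7
position: [0.3912, 0.1974, 0.0784]
orientation: [-0.003, 0.999, -0.039, 0.003]
wrist_force: [-0.3, 0.1, -0.2]
opening: 0.0855
```

Run:
```python
from h import *
f=vision.grab_frame("wrist"); save(f,"v_wrist"); np.save("t.npy",f,allow_pickle=True)
s=env.observe(); print(s["position"],s["orientation"])
```

```text
[0.39119145 0.19737204 0.07841081] [-0.00256037  0.99921598 -0.03942832  0.00250722]
```

View pics/v_wrist.png

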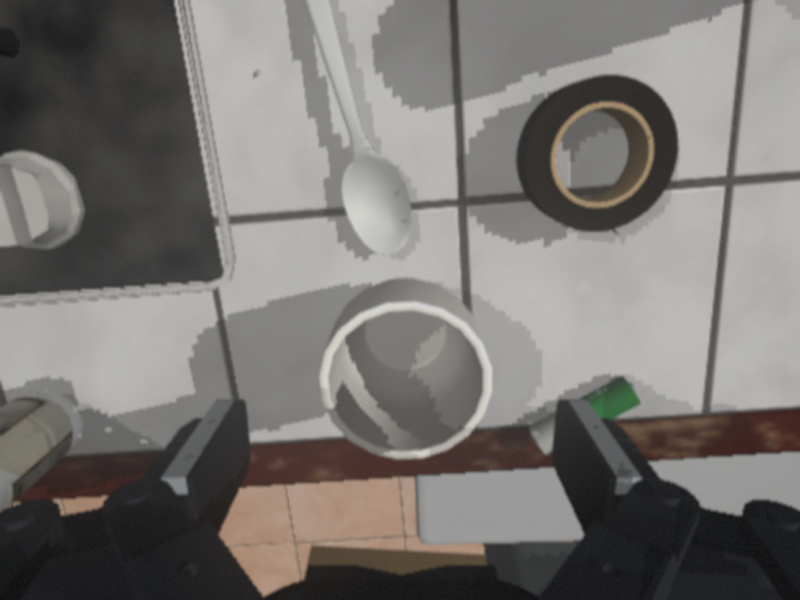

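Run:
```python
from h import *
k=.64
f=np.load("t.npy",allow_pickle=True).item()
print("stick top end",pt(f,618*k,380*k,.004),pt(f,638*k,400*k,.004),pt(f,540*k,450*k,.004))
print("bowl",pt(f,406*k,380*k,.058))
l=np.load("l.npy",allow_pickle=True).item()
print("stick",pt(l,510*k,352*k,.004),pt(l,470*k,372*k,.004))
```

```text
stick top end [0.3569 0.1019 0.004 ] [0.346  0.0924 0.004 ] [0.323  0.1371 0.004 ]
bowl [0.3902 0.196  0.058 ]
stick [0.3522 0.0969 0.004 ] [0.3301 0.1397 0.004 ]
```

>>> step_arm([
  [[-0.01,-0.03,-0.3,0,0,0],[0,0,-0.4,0,0,0],[0,0,-0.4,0,0,0],[0,0,-0.2,0,0,0],[0,0,0,0,0,0],[0,0,0,0,0,0]],
])

```text
clock: 33.5
position: [0.3918, 0.1959, 0.0113]
orientation: [-0.003, 0.999, -0.039, 0.004]
wrist_force: [1.2, 0.7, 0.7]
opening: 0.0855
```

>>> step_arm([
  [[0,0,0,0,0,0]],
])

```text
clock: 33.62
position: [0.3923, 0.196, 0.0118]
orientation: [-0.003, 0.999, -0.039, 0.005]
wrist_force: [0.0, 0.3, -0.5]
opening: 0.085
```

>>> step_arm([
  [[-0.03,0,0.16,0,0.006,0],[0,0,0,0,0,0]],
])

```text
clock: 33.88
position: [0.3916, 0.1963, 0.0213]
orientation: [-0.003, 0.999, -0.039, 0.001]
wrist_force: [-0.2, 0.4, 1.0]
opening: 0.0854
```

>>> step_arm([
  [[0,0,0,0,0,0],[0,0,0,0,0,0],[0,0,0,0,0,0],[0,0,0,0,0,0]],
], gripper=0.1, force=30)

```text
clock: 34.38
position: [0.392, 0.1962, 0.0221]
orientation: [-0.003, 0.999, -0.039, 0.001]
wrist_force: [0.5, -0.9, 0.7]
opening: 0.0591
```

Run:
```python
from h import *
f=vision.grab_frame("wrist"); save(f,"w_wrist"); np.save("t.npy",f,allow_pickle=True)
s=env.observe(); print(s["position"],s["orientation"])
```

```text
[0.39199993 0.19622964 0.02209623] [-0.0031075   0.99922363 -0.03924869  0.00141937]
```

View pics/w_wrist.png

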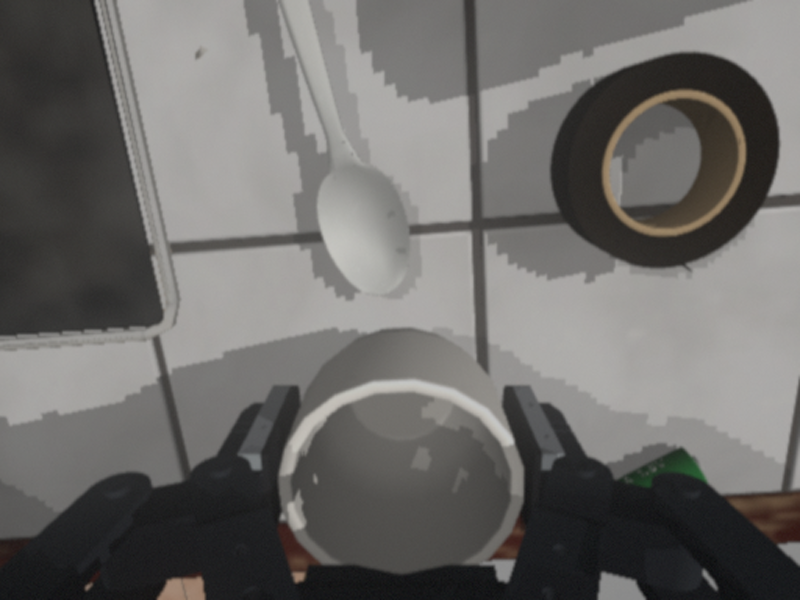

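>>> step_arm([
  [[0,0,0.3,0,0,0],[0,0,0.6,0,0,0],[0,0,0.8,0,0,0],[0,0,0.8,0,0,0],[0.15,-0.35,0.4,0,0,0],[0.3,-0.7,0.1,0,0,0],[0.33,-0.75,0,0,0,0],[0.33,-0.75,0,0,0,0]],
])

```text
clock: 35.42
position: [0.4457, 0.0673, 0.1826]
orientation: [-0.003, 0.999, -0.036, 0.003]
wrist_force: [0.4, -0.8, -2.0]
opening: 0.0591
```

>>> step_arm([
  [[0.33,-0.75,0,0,0,0],[0.33,-0.75,0,0,0,0],[0.33,-0.75,0,0,0,0],[0.33,-0.75,0,0,0,0],[0.33,-0.75,0,0,0,0],[0.2,-0.5,-0.1,0,0,0],[0,0,0,0,0,0],[0,0,0,0,0,0]],
])

```text
clock: 36.42
position: [0.5397, -0.1543, 0.1835]
orientation: [-0.003, 0.999, -0.038, 0.004]
wrist_force: [-0.0, -0.5, -1.5]
opening: 0.059
```

Run:
```python
from h import *
f=vision.grab_frame("wrist"); save(f,"x_wrist"); np.save("t.npy",f,allow_pickle=True)
s=env.observe(); print(s["position"],s["orientation"])
```

```text
[ 0.53972952 -0.15420168  0.18357481] [-0.00292124  0.99927092 -0.03779844  0.00451304]
```

View pics/x_wrist.png

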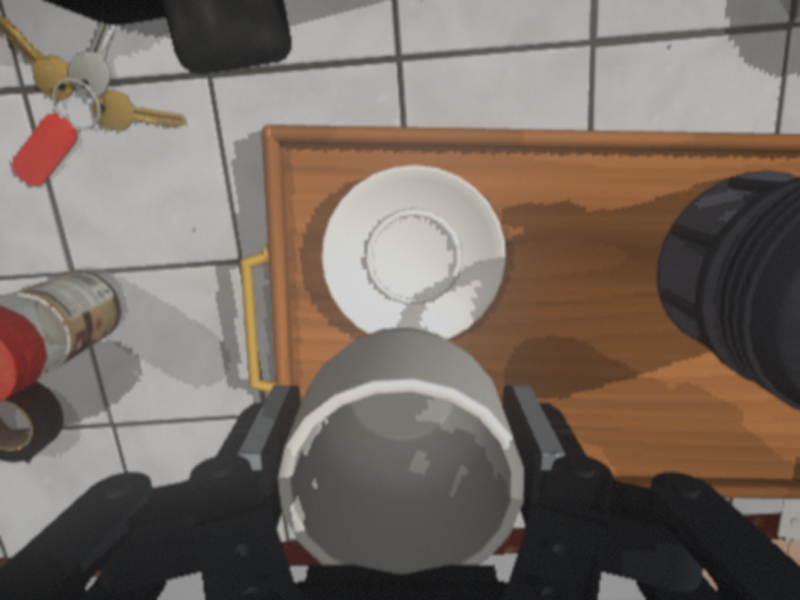

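Run:
```python
from h import *
k=.64
f=np.load("t.npy",allow_pickle=True).item()
print("saucer",pt(f,413.5*k,254*k,.021),"well",pt(f,412*k,257*k,.016))
z=.1836-.0221+.058
print("bowl L R top",pt(f,280*k,480*k,z),pt(f,523*k,480*k,z),pt(f,402*k,380*k,z))
```

```text
saucer [ 0.5522 -0.1617  0.021 ] well [ 0.5494 -0.1607  0.016 ]
bowl L R top [ 0.5417 -0.1256  0.2195] [ 0.5375 -0.1834  0.2195] [ 0.5657 -0.1566  0.2195]
```

>>> step_arm([
  [[0.24,-0.14,-0.1,-0.003,0.006,0],[0,0,-0.4,0,0,0],[0,0,-0.5,0,0,0],[0,0,-0.5,0,0,0],[0,0,-0.4,0,0,0],[0,0,-0.2,0,0,0],[0,0,0,0,0,0],[0,0,0,0,0,0]],
])

```text
clock: 37.48
position: [0.5522, -0.1539, 0.0806]
orientation: [0.0, 0.999, -0.033, 0.002]
wrist_force: [-0.1, -0.4, -0.9]
opening: 0.0596
```

Run:
```python
from h import *
f=vision.grab_frame("wrist"); save(f,"y_wrist"); np.save("t.npy",f,allow_pickle=True)
s=env.observe(); print(s["position"],s["orientation"])
```

```text
[ 0.55223291 -0.15395269  0.08065368] [ 1.70850266e-04  9.99442805e-01 -3.33236979e-02  1.89257304e-03]
```

View pics/y_wrist.png

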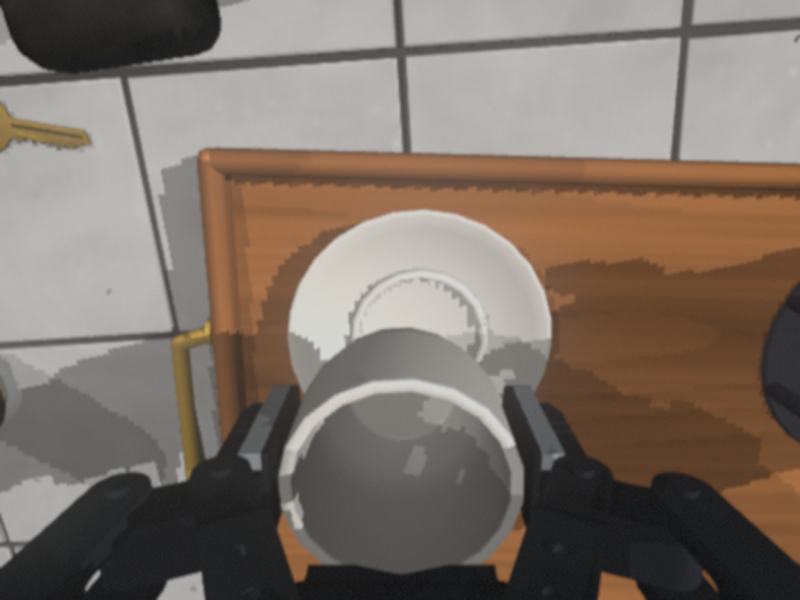

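>>> step_arm([
  [[-0.02,-0.15,0,0,0,0],[0,0,0,0,0,0],[0,0,-0.25,0,0,0],[0,0,-0.3,0,0,0],[0,0,-0.15,0,0,0],[0,0,0,0,0,0],[0,0,0,0,0,0]],
])

```text
clock: 38.4
position: [0.5512, -0.1623, 0.0436]
orientation: [0.0, 0.999, -0.034, 0.002]
wrist_force: [1.0, 1.5, -1.0]
opening: 0.0587
```

Run:
```python
from h import *
f=vision.grab_frame("wrist"); save(f,"z_wrist"); np.save("t.npy",f,allow_pickle=True)
s=env.observe(); print(s["position"],s["orientation"],s["wrist_force"])
k=.64
```

```text
[ 0.55120906 -0.16232649  0.04368991] [ 3.16860746e-04  9.99433646e-01 -3.35782895e-02  2.18739944e-03] [-0.96691457  0.08011942 -0.9880186 ]
```

View pics/z_wrist.png

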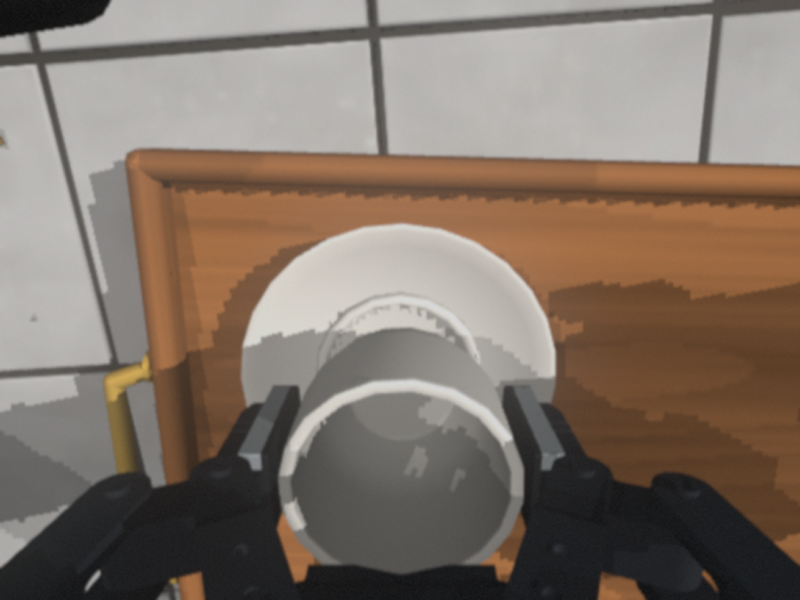

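Run:
```python
from h import *
k=.64
f=np.load("t.npy",allow_pickle=True).item()
a=pt(f,400*k,224*k,.021);print("rim back",a,a[0]-.055)
b=pt(f,243*k,362*k,.021);c=pt(f,556*k,362*k,.021);print(b,c,(b+c)/2)
w=pt(f,401*k,294*k,.016);print("well outer back",w)
z=.0437-.0221+.058
r=pt(f,402*k,379*k,z); print("bowl rim back",r,r[0]-.03)
```

```text
rim back [ 0.6031 -0.1655  0.021 ] 0.5480999999999999
[ 0.5596 -0.1087  0.021 ] [ 0.5524 -0.2155  0.021 ] [ 0.556  -0.1621  0.021 ]
well outer back [ 0.5787 -0.1641  0.016 ]
bowl rim back [ 0.5777 -0.1642  0.0796] 0.5477
```

>>> step_arm([
  [[0,0.01,-0.09,0,0,0],[0,0,-0.06,0,0,0],[0,0,0,0,0,0]],
])

```text
clock: 38.83
position: [0.5518, -0.162, 0.0364]
orientation: [0.001, 0.999, -0.033, 0.003]
wrist_force: [-0.2, 0.3, -1.4]
opening: 0.059
```

>>> step_arm([
  [[0,0,0,0,0,0]],
])

```text
clock: 38.95
position: [0.5519, -0.162, 0.0366]
orientation: [0.001, 0.999, -0.034, 0.003]
wrist_force: [0.1, -0.3, -0.3]
opening: 0.0589
```

>>> step_arm([
  [[0,0,-0.05,0,0,0],[0,0,0,0,0,0]],
])

```text
clock: 39.2
position: [0.5528, -0.1624, 0.0355]
orientation: [0.001, 0.999, -0.034, 0.004]
wrist_force: [1.0, -0.1, -1.3]
opening: 0.0587
```

>>> step_arm([
  [[0,0,0,0,0,0],[0,0,0,0,0,0],[0,0,0,0,0,0]],
], gripper=0.8)

```text
clock: 39.58
position: [0.5531, -0.1626, 0.0356]
orientation: [0.001, 0.999, -0.034, 0.004]
wrist_force: [1.0, 0.3, 0.8]
opening: 0.0766
```

>>> step_arm([
  [[0,0,0.3,0,0,0],[0,0,0.5,0,0,0],[0,0,0.6,0,0,0],[-0.3,0.3,0.6,0,0,0],[-0.4,0.3,0.5,0,0,0],[-0.3,0.3,0.4,0,0,0],[0,0,0,0,0,0],[0,0,0,0,0,0]],
])

```text
clock: 40.58
position: [0.503, -0.1175, 0.1914]
orientation: [0.003, 0.999, -0.034, 0.007]
wrist_force: [-0.4, 0.2, -0.5]
opening: 0.0769
```

Run:
```python
from h import *
f=vision.grab_frame("wrist"); save(f,"aa_wrist"); np.save("t.npy",f,allow_pickle=True)
s=env.observe(); print(s["position"],s["orientation"])
```

```text
[ 0.50308774 -0.1175126   0.19132138] [ 0.00261074  0.99939873 -0.03378928  0.00732436]
```

View pics/aa_wrist.png

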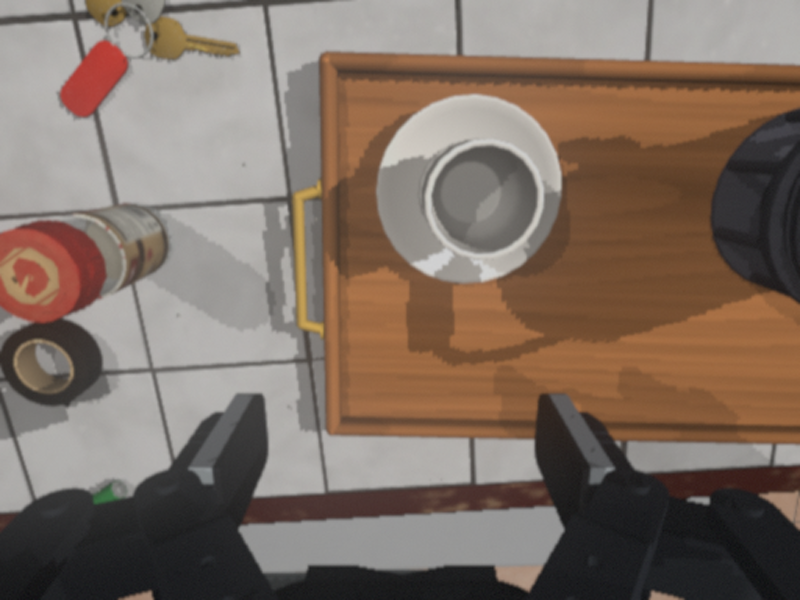

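Run:
```python
from h import *
k=.64
f=np.load("t.npy",allow_pickle=True).item()
print("saucer",pt(f,470*k,189*k,.021))
print("bowl rim",pt(f,485*k,197*k,.071),"bowl inner floor c",pt(f,471*k,190*k,.02))
```

```text
saucer [ 0.5512 -0.1622  0.021 ]
bowl rim [ 0.5513 -0.163   0.071 ] bowl inner floor c [ 0.5505 -0.1629  0.02  ]
```

>>> step_arm([
  [[0.06,0.3,0.1,0.003,0.009,0.08],[0.06,0.3,0,0,0,0.1],[0.06,0.3,0,0,0,0.1],[0.06,0.3,0,0,0,0.1],[0.06,0.3,0,0,0,0.1],[0.06,0.3,0,0,0,0.1],[0.06,0.3,0,0,0,0.1],[0.06,0.3,0,0,0,0.1]],
], gripper=0.7)

```text
clock: 41.62
position: [0.5276, 0.0019, 0.1871]
orientation: [-0.002, 0.828, 0.561, -0.006]
wrist_force: [-0.1, -0.0, -0.8]
opening: 0.0725
```

>>> step_arm([
  [[0.06,0.3,0,0,0,0.1],[0.06,0.3,0,0,0,0.1],[0,0,0,0,0,0],[0,0,0,0,0,0],[0,0,0,0,0,0]],
])

```text
clock: 42.25
position: [0.5335, 0.0313, 0.1821]
orientation: [-0.004, 0.729, 0.685, -0.009]
wrist_force: [-0.5, 0.2, -0.3]
opening: 0.0724
```

Run:
```python
from h import *
f=vision.grab_frame("wrist"); save(f,"ab_wrist"); np.save("t.npy",f,allow_pickle=True)
s=env.observe(); print(s["position"],s["orientation"],s["joint_pos"])
```

```text
[0.5335342  0.0313209  0.18209019] [-0.00418151  0.72860018  0.68486131 -0.00944932] [-0.15759393  0.15489723  1.74116636 -0.01030698  1.26372669 -0.09251978]
```

View pics/ab_wrist.png

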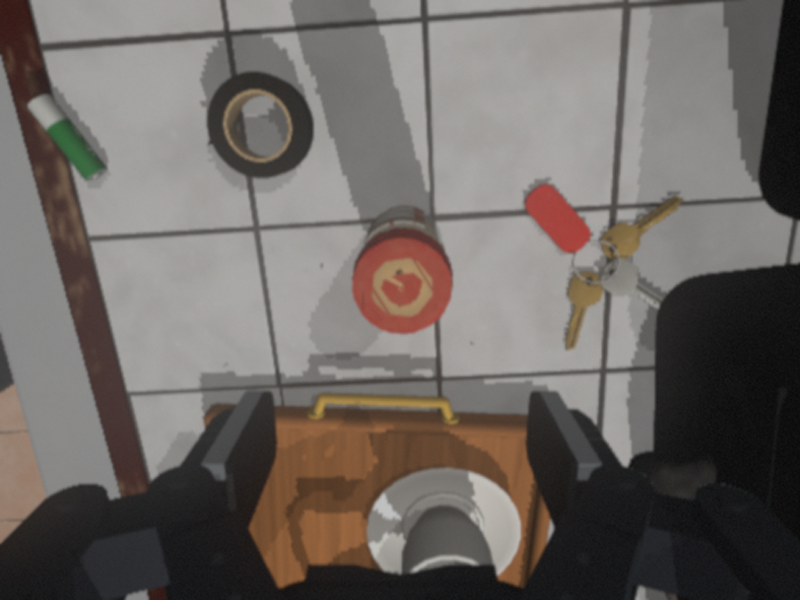

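```bash
cat >> h.py <<'E'
from scipy.spatial.transform import Rotation as Ro
def att():
    s=env.observe(); q=s["orientation"]; R=Ro.from_quat([q[1],q[2],q[3],q[0]]).as_matrix()
    z=R[:,2]; w=np.cross(z,[0,0,-1]); yaw=np.degrees(np.arctan2(R[1,0],R[0,0]))
    print("pos",np.round(s["position"],4),"yaw",round(yaw,2),"fix units",np.round(w/(np.pi/2),4),"t",s["clock"],"open",round(s["opening"],4),"F",np.round(s["wrist_force"],1))
E
python3 - <<'E'
from h import *
k=.64
f=np.load("t.npy",allow_pickle=True).item()
print("cap",pt(f,403*k,285*k,.106),pt(f,354*k,285*k,.106),pt(f,452*k,285*k,.106)); att()
E
```

```text
cap [0.5348 0.0471 0.106 ] [0.5136 0.0484 0.106 ] [0.5558 0.0459 0.106 ]
pos [0.5335 0.0313 0.1821] yaw 86.46 fix units [ 0.0044 -0.0124  0.    ] t 42.3 open 0.0727 F [-0.3 -0.5 -0.5]
```

>>> step_arm([
  [[0.02,0.3,0,0.0044,-0.0124,0],[0,0,-0.1,0,0,0],[0,0,-0.4,0,0,0],[0,0,-0.5,0,0,0],[0,0,-0.3,0,0,0],[0,0,0,0,0,0],[0,0,0,0,0,0]],
])

```text
clock: 43.18
position: [0.5351, 0.0473, 0.1161]
orientation: [0.002, 0.729, 0.684, 0.002]
wrist_force: [-0.3, 0.4, 0.2]
opening: 0.0724
```

Run:
```python
from h import *
f=vision.grab_frame("wrist"); save(f,"ac_wrist"); np.save("t.npy",f,allow_pickle=True); att()
```

```text
pos [0.5351 0.0473 0.1162] yaw 86.34 fix units [-0.0001  0.0029  0.    ] t 43.225 open 0.0727 F [ 0.2  0.5 -0.3]
```

View pics/ac_wrist.png

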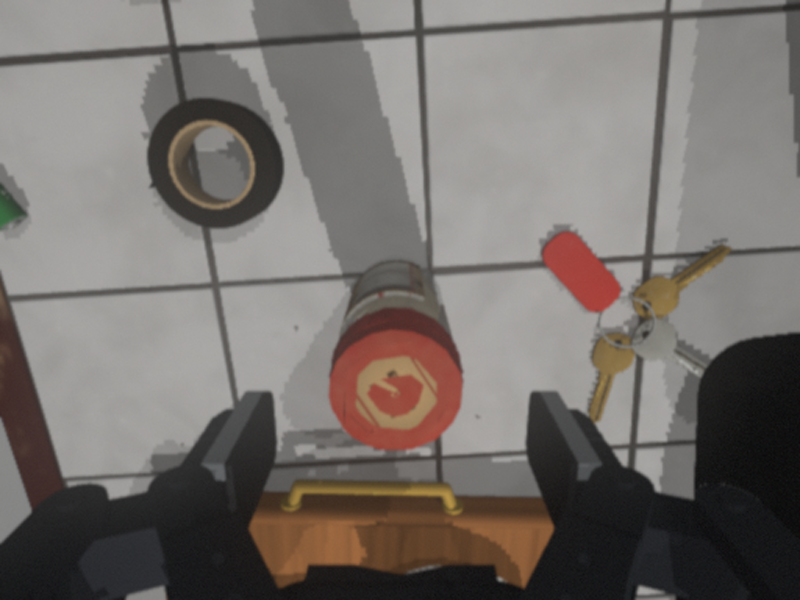

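>>> step_arm([
  [[-0.01,0,-0.2,0,0.003,0],[0,0,-0.4,0,0,0],[0,0,-0.3,0,0,0],[0,0,0,0,0,0],[0,0,0,0,0,0]],
])

```text
clock: 43.85
position: [0.5363, 0.047, 0.0712]
orientation: [0.001, 0.729, 0.684, 0.001]
wrist_force: [-0.0, -0.4, -0.2]
opening: 0.0726
```

>>> step_arm([
  [[0,0,0,0,0,0],[0,0,0,0,0,0],[0,0,0,0,0,0],[0,0,0,0,0,0]],
], gripper=-0.3, force=40)

```text
clock: 44.35
position: [0.5371, 0.047, 0.0726]
orientation: [0.002, 0.729, 0.684, 0.002]
wrist_force: [0.8, -0.8, -0.9]
opening: 0.0436
```

Run:
```python
from h import *
f=vision.grab_frame("wrist"); save(f,"ad_wrist"); np.save("t.npy",f,allow_pickle=True); att()
```

```text
pos [0.5371 0.047  0.0726] yaw 86.35 fix units [0.0005 0.0035 0.    ] t 44.4 open 0.0432 F [ 0.2 -0.7 -0.9]
```

View pics/ad_wrist.png

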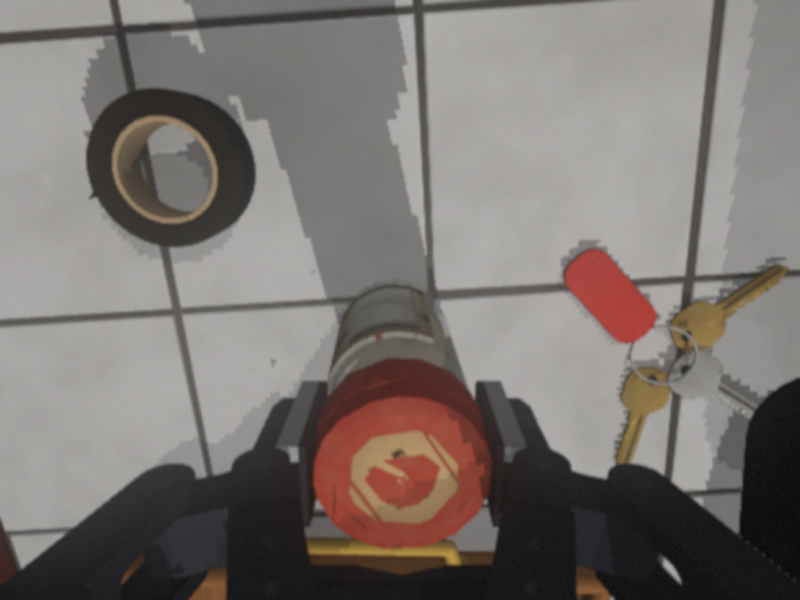

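>>> step_arm([
  [[0,0,0.3,0,0,0],[0,0,0.6,0,0,0],[0,0,0.7,0,0,0],[0,0,0.5,0,0,0],[0,-0.4,0.1,0,0,0],[0,-0.6,0,0,0,0],[0,-0.7,0,0,0,0],[0.01,-0.7,0,0,0,0]],
])

```text
clock: 45.4
position: [0.5385, -0.0738, 0.1949]
orientation: [0.005, 0.727, 0.686, 0.004]
wrist_force: [-0.0, -1.0, -0.5]
opening: 0.0438
```

>>> step_arm([
  [[0.01,-0.7,0,0,0,0],[0.01,-0.7,0,0,0,0],[0.01,-0.7,0,0,0,0],[0,-0.7,0,0,0,0],[0,-0.6,0,0,0,0],[0,-0.3,0,0,0,0],[0,0,0,0,0,0],[0,0,0,0,0,0]],
])

```text
clock: 46.4
position: [0.5404, -0.2664, 0.203]
orientation: [0.009, 0.728, 0.685, 0.005]
wrist_force: [0.3, -0.8, -1.0]
opening: 0.0434
```

Run:
```python
from h import *
f=vision.grab_frame("wrist"); save(f,"ae_wrist"); np.save("t.npy",f,allow_pickle=True); att()
f=vision.grab_frame("side"); save(f,"ae_side",(200,100,400,300))
```

```text
pos [ 0.5405 -0.2663  0.203 ] yaw 86.54 fix units [0.0037 0.0127 0.    ] t 46.45 open 0.0437 F [ 0.2  0.3 -0.4]
```

View pics/ae_wrist.png

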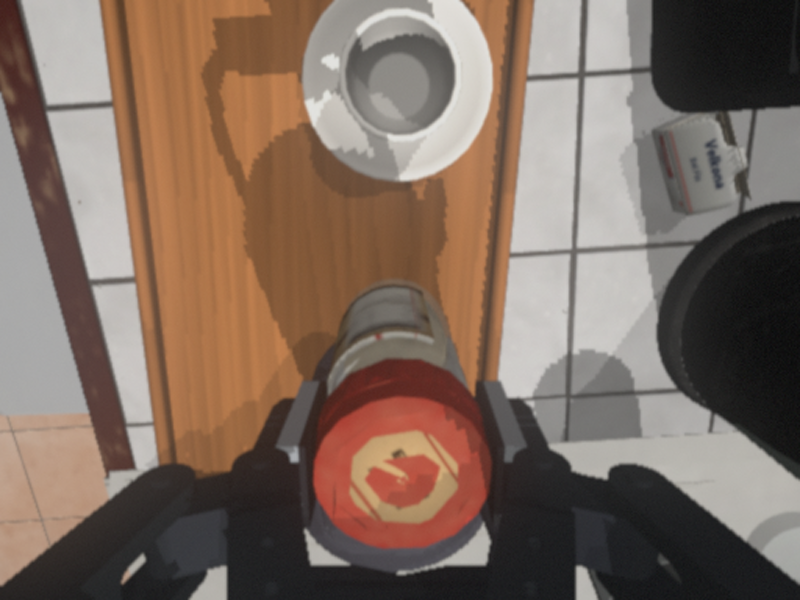

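View pics/ae_side.png

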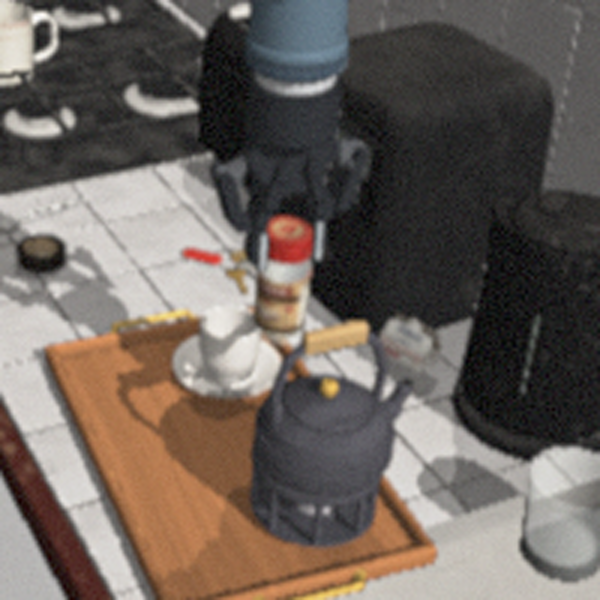

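>>> step_arm([
  [[0,0.08,-0.1,0.0037,0.0127,0],[0,0,-0.3,0,0,0],[0,0,-0.4,0,0,0],[0,0,-0.4,0,0,0],[0,0,-0.4,0,0,0],[0,0,-0.2,0,0,0],[0,0,0,0,0,0],[0,0,0,0,0,0]],
])

```text
clock: 47.5
position: [0.5397, -0.2573, 0.105]
orientation: [-0.003, 0.726, 0.687, -0.001]
wrist_force: [0.1, -0.3, -0.7]
opening: 0.0434
```

Run:
```python
from h import *
f=vision.grab_frame("wrist"); save(f,"af_wrist"); np.save("t.npy",f,allow_pickle=True); att()
f=vision.grab_frame("side"); save(f,"af_side",(200,100,400,300))
```

```text
pos [ 0.5397 -0.2573  0.1051] yaw 86.82 fix units [-0.0022 -0.0033 -0.    ] t 47.55 open 0.0433 F [ 0.  -0.2 -0.3]
```

View pics/af_wrist.png

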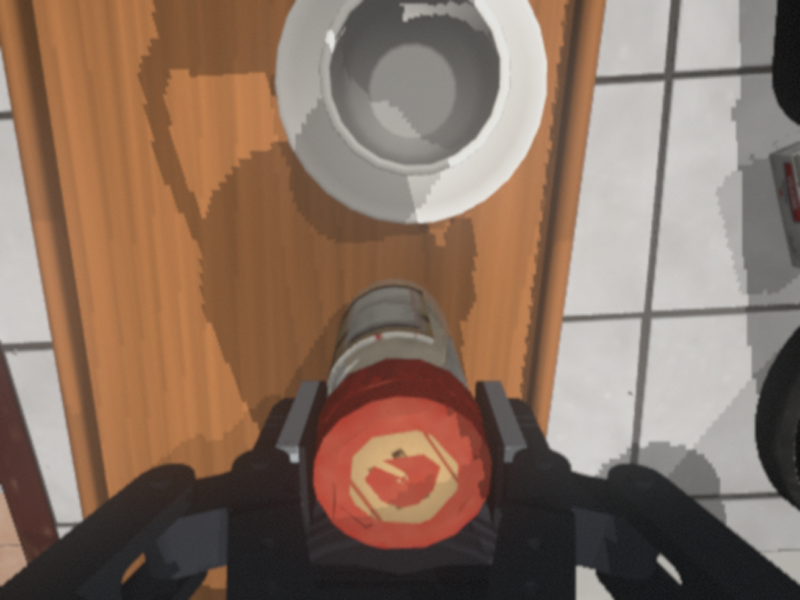

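View pics/af_side.png

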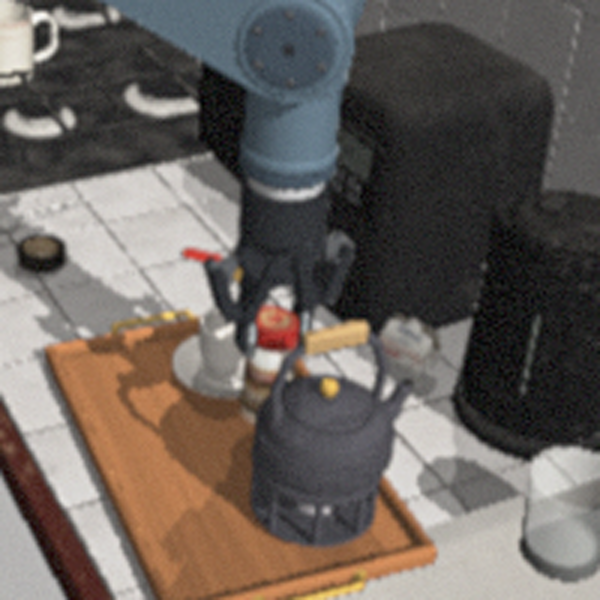

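>>> step_arm([
  [[0,-0.09,0,-0.002,-0.003,0],[0,0,-0.15,0,0,0],[0,0,-0.2,0,0,0],[0,0,-0.08,0,0,0],[0,0,0,0,0,0],[0,0,0,0,0,0]],
])

```text
clock: 48.35
position: [0.5402, -0.2628, 0.0833]
orientation: [0.001, 0.727, 0.687, 0.0]
wrist_force: [0.0, -0.3, -0.8]
opening: 0.0435
```

Run:
```python
from h import *
att()
```

```text
pos [ 0.5402 -0.2628  0.0833] yaw 86.8 fix units [0.0008 0.001  0.    ] t 48.35 open 0.0435 F [ 0.  -0.3 -0.8]
```

>>> step_arm([
  [[0,0,-0.06,0,0,0],[0,0,0,0,0,0]],
])

```text
clock: 48.6
position: [0.5405, -0.2629, 0.0806]
orientation: [0.001, 0.727, 0.687, 0.0]
wrist_force: [-0.2, 0.2, -1.2]
opening: 0.0434
```

>>> step_arm([
  [[0,0,-0.03,0,0,0],[0,0,0,0,0,0]],
])

```text
clock: 48.85
position: [0.541, -0.2635, 0.0804]
orientation: [0.002, 0.726, 0.687, 0.0]
wrist_force: [0.0, 0.8, -0.7]
opening: 0.0437
```

>>> step_arm([
  [[0,0,0,0,0,0],[0,0,0,0,0,0],[0,0,0,0,0,0]],
], gripper=0.35)

```text
clock: 49.22
position: [0.5411, -0.2636, 0.0804]
orientation: [0.002, 0.726, 0.687, 0.0]
wrist_force: [0.4, -0.5, 0.8]
opening: 0.0579
```

>>> step_arm([
  [[0,0,0.2,0,0,0],[0,0,0.4,0,0,0],[0,0,0.6,0,0,0],[0,0,0.7,0,0,0],[0,0,0.7,0,0,0],[0,0,0.7,0,0,0],[0,0,0.5,0,0,0],[0,0,0,0,0,0]],
])

```text
clock: 50.22
position: [0.5405, -0.263, 0.2811]
orientation: [0.004, 0.726, 0.687, 0.0]
wrist_force: [0.3, 0.3, -0.4]
opening: 0.0574
```

Run:
```python
from h import *
att()
f=vision.grab_frame("wrist"); save(f,"ag_wrist"); np.save("t.npy",f,allow_pickle=True)
f=vision.grab_frame("side"); save(f,"ag_side",(200,100,400,300))
```

```text
pos [ 0.5405 -0.263   0.2811] yaw 86.82 fix units [0.0033 0.0039 0.    ] t 50.225 open 0.0574 F [ 0.3  0.3 -0.4]
```

View pics/ag_wrist.png

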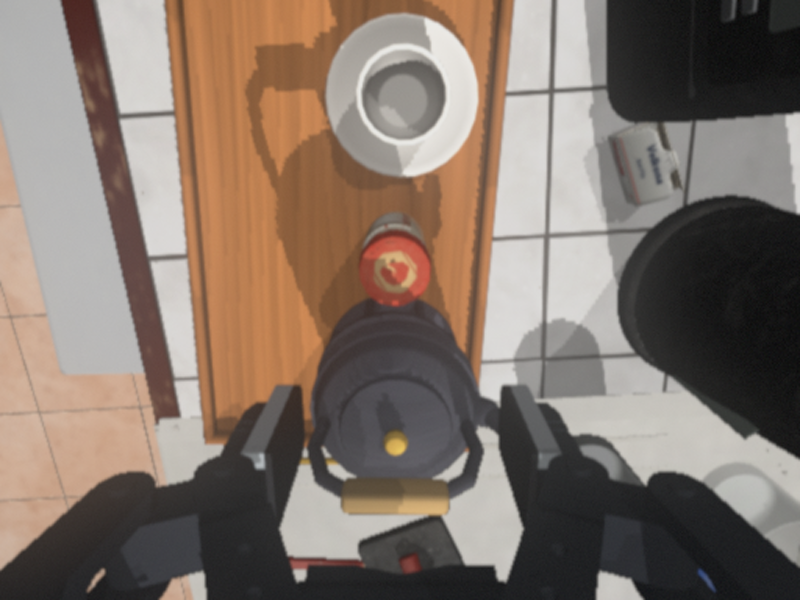

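View pics/ag_side.png

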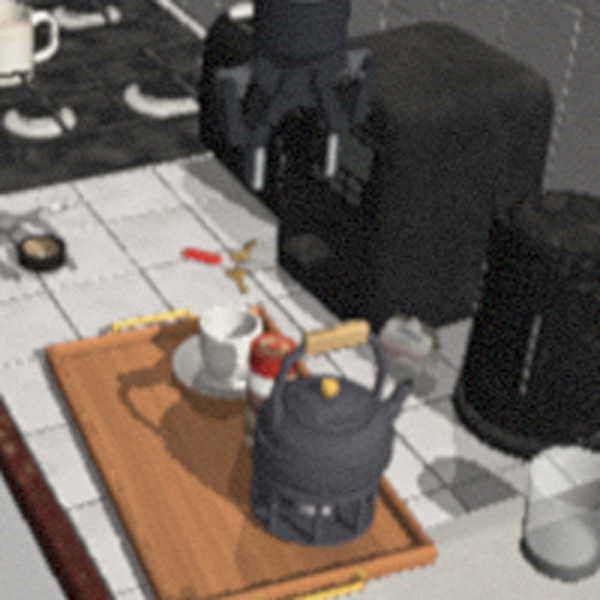

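Run:
```python
from h import *
k=.64
f=np.load("t.npy",allow_pickle=True).item()
J=pt(f,395*k,269*k,.114)
print("jar",J,"saucer",pt(f,402*k,95*k,.021),"bowl",pt(f,403*k,94*k,.071))
print("knob",pt(f,397*k,441*k,.145),"grip",pt(f,396*k,493*k,.201),pt(f,342*k,495*k,.2),pt(f,450*k,495*k,.2))
S=np.array([.549,-.162]);W=np.array([.531,-.363]);u=(S-W)/np.linalg.norm(S-W)
d=J[:2]-S; print(np.linalg.norm(d),np.linalg.norm(J[:2]-W),d[0]*u[1]-d[1]*u[0])
X=np.array([u[1],-u[0]]); print("tray x axis",X,"spoon target",S-.105*X, "tray y yaw deg",np.degrees(np.arctan2(u[1],u[0])))
```

```text
jar [ 0.5388 -0.2628  0.114 ] saucer [ 0.5495 -0.1591  0.021 ] bowl [ 0.5496 -0.1617  0.071 ]
knob [ 0.5342 -0.3625  0.145 ] grip [ 0.5341 -0.3567  0.201 ] [ 0.5067 -0.3571  0.2   ] [ 0.5613 -0.3604  0.2   ]
0.10131475706924434 0.10050313427948404 -0.0011684583979006367
tray x axis [ 0.99601416 -0.0891953 ] spoon target [ 0.44441851 -0.15263449] tray y yaw deg 84.88268515002736
```

>>> step_arm([
  [[-0.05,0.4,0.1,0.003,0.004,-0.06],[-0.08,0.7,0,0,0,-0.09],[-0.1,0.74,0,0,0,-0.09],[-0.1,0.74,0,0,0,-0.09],[-0.1,0.74,0,0,0,-0.09],[-0.1,0.74,0,0,0,-0.09],[-0.1,0.74,0,0,0,-0.09],[-0.1,0.74,0,0,0,-0.09]],
], gripper=-0.2)

```text
clock: 51.32
position: [0.4938, 0.0233, 0.2659]
orientation: [-0.014, 0.981, 0.194, -0.004]
wrist_force: [-0.2, -0.5, 0.7]
opening: 0.0339
```

>>> step_arm([
  [[-0.1,0.74,-0.1,0,0,-0.09],[-0.1,0.74,-0.3,0,0,-0.08],[-0.1,0.74,-0.3,0,0,0],[-0.1,0.74,-0.4,0,0,0],[-0.05,0.6,-0.3,0,0,0],[0,0,0,0,0,0],[0,0,0,0,0,0]],
])

```text
clock: 52.2
position: [0.4617, 0.208, 0.1819]
orientation: [-0.014, 0.998, 0.058, -0.012]
wrist_force: [-0.0, -0.1, 0.1]
opening: 0.0343
```

Run:
```python
from h import *
att()
f=vision.grab_frame("wrist"); save(f,"ah_wrist"); np.save("t.npy",f,allow_pickle=True)
```

```text
pos [0.4617 0.208  0.1819] yaw 6.63 fix units [-0.0167 -0.0167 -0.    ] t 52.2 open 0.0343 F [-0.  -0.1  0.1]
```

View pics/ah_wrist.png

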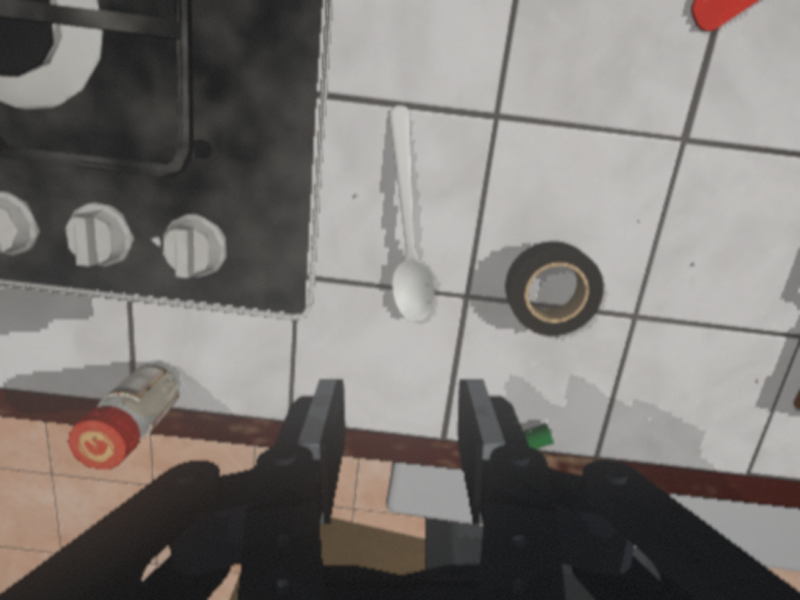

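Run:
```python
from h import *
k=.64
f=np.load("t.npy",allow_pickle=True).item()
a=pt(f,401*k,104*k,.005);b=pt(f,416*k,325*k,.004);print(a,b,(a+b)/2,np.linalg.norm(a-b),np.degrees(np.arctan2(*(a-b)[[1,0]])))
print("handle mid",pt(f,405*k,190*k,.006), "hob edge",pt(f,316*k,190*k,.0))
```

```text
[0.5519 0.2234 0.005 ] [0.4195 0.1984 0.004 ] [0.4857 0.2109 0.0045] 0.13474331152231636 10.692796561598856
handle mid [0.5048 0.2156 0.006 ] hob edge [0.4977 0.2693 0.    ]
```

>>> step_arm([
  [[0.4,0.05,-0.2,-0.0167,-0.0167,0.03],[0,0,-0.4,0,0,0],[0,0,-0.5,0,0,0],[0,0,-0.4,0,0,0],[0,0,-0.2,0,0,0],[0,0,0,0,0,0],[0,0,0,0,0,0]],
])

```text
clock: 53.12
position: [0.4869, 0.2045, 0.0986]
orientation: [0.001, 0.997, 0.077, 0.004]
wrist_force: [-0.2, 0.5, 0.0]
opening: 0.0345
```

Run:
```python
from h import *
att()
f=vision.grab_frame("wrist"); save(f,"ai_wrist"); np.save("t.npy",f,allow_pickle=True)
```

```text
pos [0.4869 0.2045 0.0986] yaw 8.86 fix units [0.0007 0.0047 0.    ] t 53.125 open 0.0345 F [-0.2  0.5  0. ]
```

View pics/ai_wrist.png

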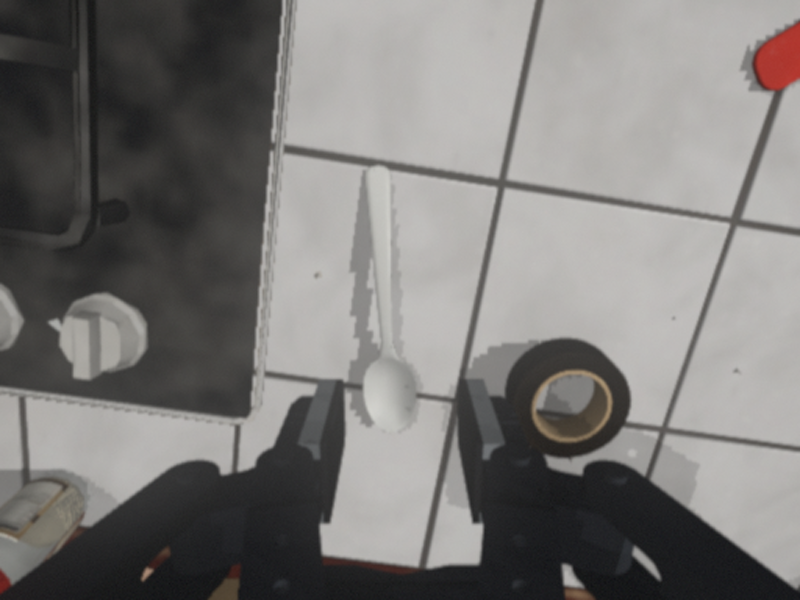

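>>> step_arm([
  [[-0.03,0.13,-0.1,0.0007,0.0047,0.013],[0,0,-0.4,0,0,0],[0,0,-0.5,0,0,0],[0,0,-0.4,0,0,0],[0,0,-0.2,0,0,0],[0,0,0,0,0,0],[0,0,0,0,0,0]],
])

```text
clock: 54.05
position: [0.4882, 0.2143, 0.0198]
orientation: [-0.001, 0.996, 0.091, 0.003]
wrist_force: [0.4, -0.7, -0.0]
opening: 0.0339
```

Run:
```python
from h import *
att()
f=vision.grab_frame("wrist"); save(f,"aj_wrist"); np.save("t.npy",f,allow_pickle=True)
```

```text
pos [0.4882 0.2143 0.0198] yaw 10.4 fix units [-0.0015  0.0042  0.    ] t 54.05 open 0.0339 F [ 0.4 -0.7 -0. ]
```

View pics/aj_wrist.png

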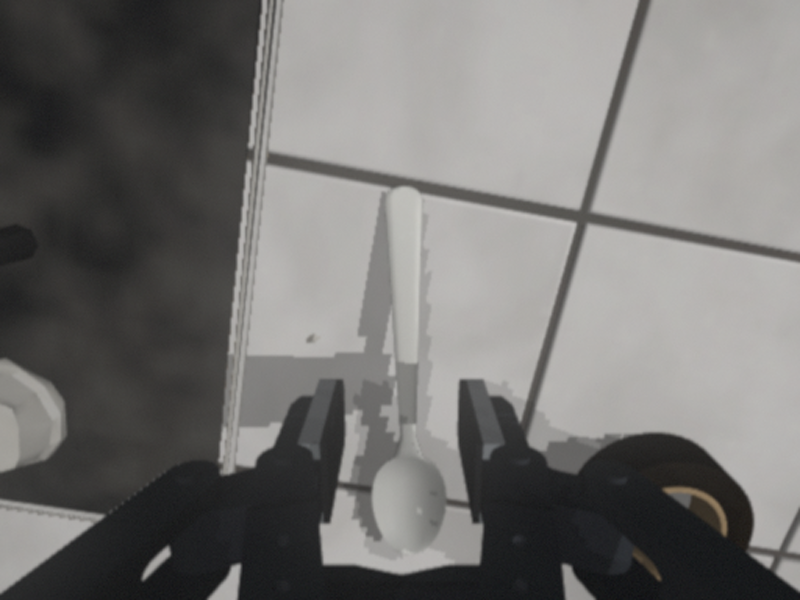

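>>> step_arm([
  [[-0.05,-0.04,-0.15,-0.0015,0.0042,0],[0,0,-0.12,0,0,0],[0,0,-0.06,0,0,0],[0,0,0,0,0,0],[0,0,0,0,0,0]],
])

```text
clock: 54.72
position: [0.4863, 0.2122, 0.0034]
orientation: [-0.0, 0.996, 0.091, 0.001]
wrist_force: [0.3, -0.2, 0.2]
opening: 0.034
```

Run:
```python
from h import *
att()
```

```text
pos [0.4863 0.2122 0.0034] yaw 10.39 fix units [-0.0002  0.0011  0.    ] t 54.725 open 0.034 F [ 0.3 -0.2  0.2]
```

>>> step_arm([
  [[0,0,-0.02,0,0,0],[0,0,0,0,0,0],[0,0,0,0,0,0],[0,0,0,0,0,0]],
], gripper=-1, force=40)

```text
clock: 55.22
position: [0.4867, 0.2124, 0.003]
orientation: [-0.0, 0.996, 0.091, 0.001]
wrist_force: [-0.1, -0.0, -0.9]
opening: 0.0177
```

Run:
```python
from h import *
att()
f=vision.grab_frame("wrist"); save(f,"ak_wrist"); np.save("t.npy",f,allow_pickle=True)
```

```text
pos [0.4867 0.2124 0.003 ] yaw 10.4 fix units [-0.0003  0.0016  0.    ] t 55.225 open 0.0177 F [-0.1 -0.  -0.9]
```

View pics/ak_wrist.png

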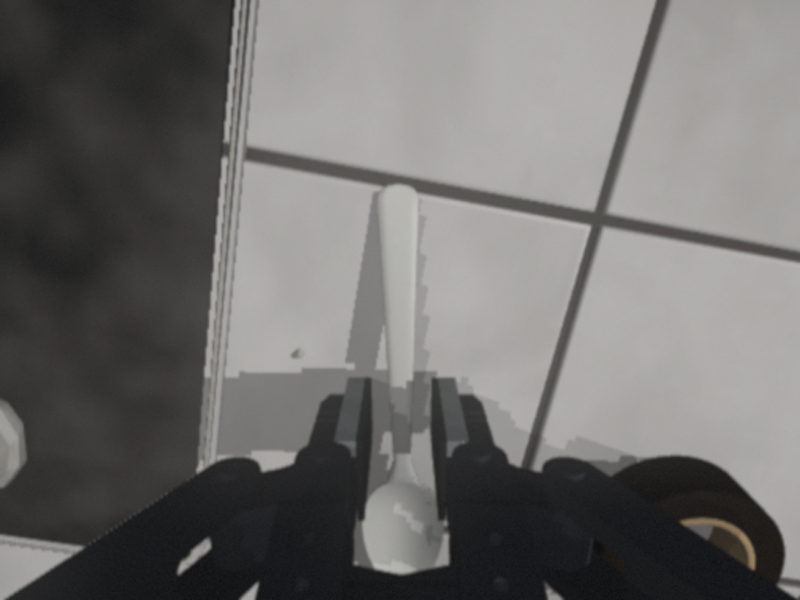

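>>> step_arm([
  [[0,0,0,0,0,0],[0,0,0,0,0,0]],
])

```text
clock: 55.52
position: [0.4867, 0.2124, 0.003]
orientation: [-0.0, 0.996, 0.091, 0.001]
wrist_force: [-0.8, -0.2, 1.7]
opening: 0.018
```

Run:
```python
from h import *
att()
f=vision.grab_frame("wrist"); save(f,"al_wrist",(200,220,312,304))
```

```text
pos [0.4867 0.2124 0.003 ] yaw 10.4 fix units [-0.0004  0.0016  0.    ] t 55.525 open 0.018 F [-0.8 -0.2  1.7]
```

View pics/al_wrist.png

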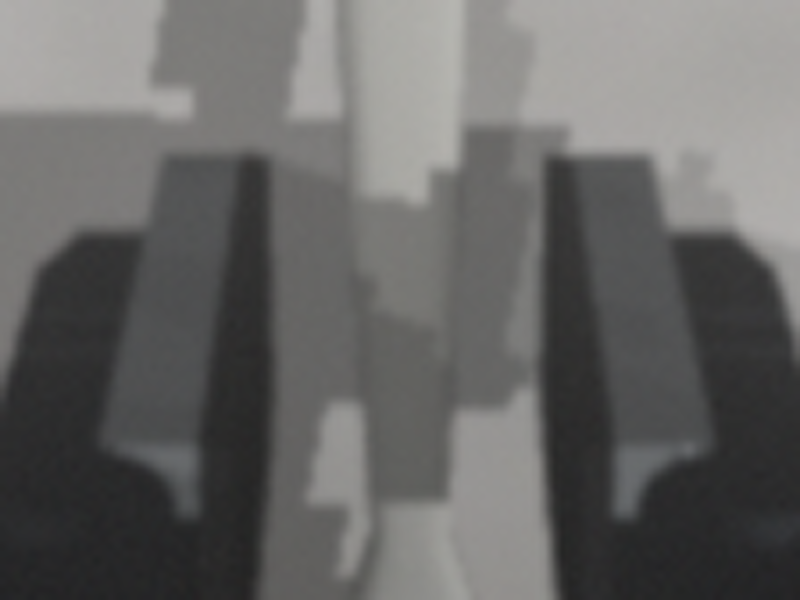

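>>> step_arm([
  [[0,0,0.05,0,0,0],[0,0,0,0,0,0],[0,0,0,0,0,0]],
])

```text
clock: 55.95
position: [0.4867, 0.2124, 0.0056]
orientation: [-0.0, 0.996, 0.091, 0.001]
wrist_force: [0.8, 0.2, -0.3]
opening: 0.0177
```

Run:
```python
from h import *
att()
f=vision.grab_frame("wrist"); save(f,"am_wrist",(200,220,312,304))
```

```text
pos [0.4867 0.2124 0.0056] yaw 10.39 fix units [-0.0003  0.0016  0.    ] t 55.95 open 0.0177 F [ 0.8  0.2 -0.3]
```

View pics/am_wrist.png

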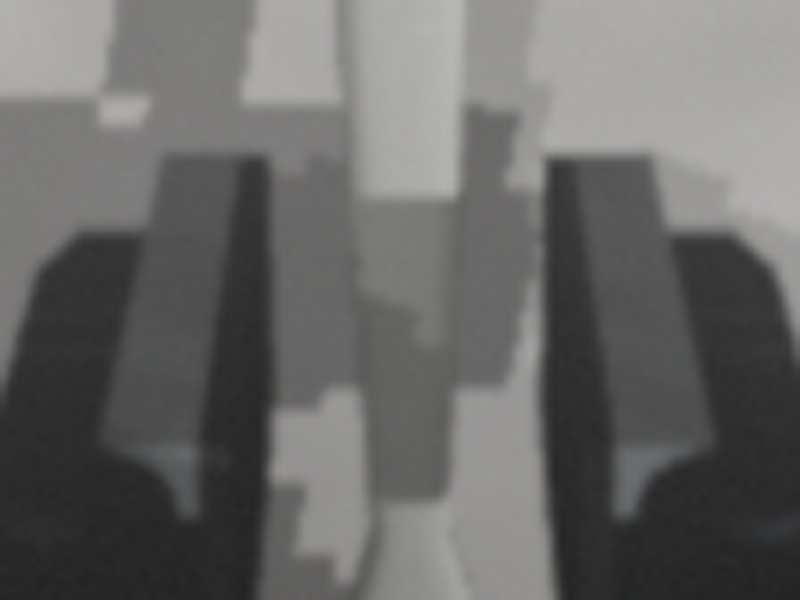

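>>> step_arm([
  [[0,0,0.1,0,0,0],[0,0,0.2,0,0,0],[0,0,0.2,0,0,0],[0,0,0,0,0,0]],
])

```text
clock: 56.5
position: [0.4872, 0.2125, 0.0329]
orientation: [-0.0, 0.996, 0.091, 0.002]
wrist_force: [0.2, -1.3, 0.4]
opening: 0.0176
```

Run:
```python
from h import *
att()
f=vision.grab_frame("wrist"); save(f,"an_wrist")
f=vision.grab_frame("scene"); save(f,"an_scene",(180,190,300,290))
```

```text
pos [0.4872 0.2125 0.0329] yaw 10.39 fix units [-0.0005  0.0023  0.    ] t 56.5 open 0.0176 F [ 0.2 -1.3  0.4]
```

View pics/an_wrist.png

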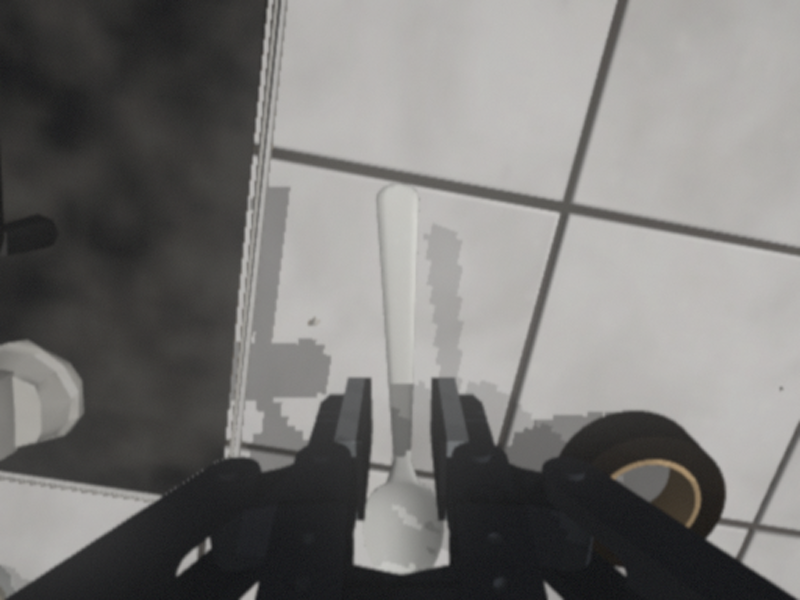

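View pics/an_scene.png

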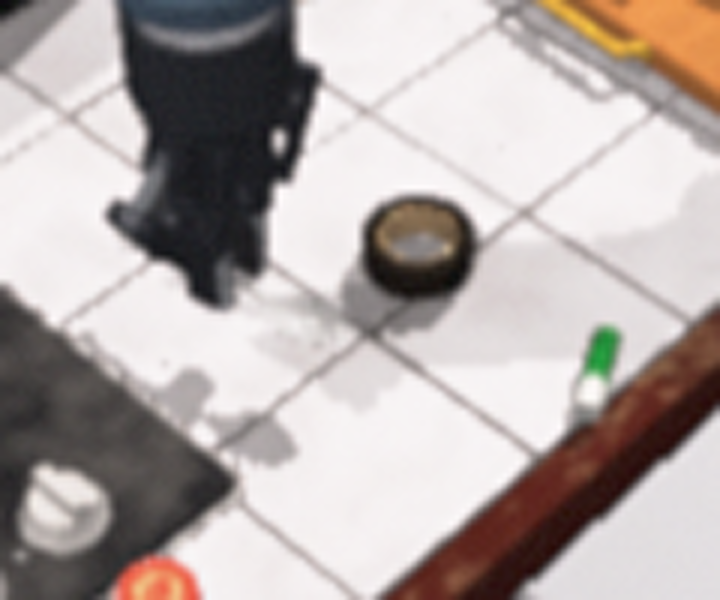

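>>> step_arm([
  [[0,0,0.4,0,0.002,0],[0,-0.1,0.6,0,0,0],[-0.05,-0.3,0.7,0,0,0.03],[-0.07,-0.5,0.5,0,0,0.07],[-0.08,-0.66,0.1,0,0,0.08],[-0.08,-0.66,0,0,0,0.08],[-0.08,-0.66,0,0,0,0.08],[-0.08,-0.66,0,0,0,0.08]],
])

```text
clock: 57.6
position: [0.461, 0.0317, 0.1481]
orientation: [0.002, 0.908, 0.42, -0.002]
wrist_force: [0.2, -0.3, 0.3]
opening: 0.018
```

>>> step_arm([
  [[-0.08,-0.66,0,0,0,0.08],[-0.08,-0.66,0,0,0,0.08],[-0.08,-0.66,0,0,0,0.08],[-0.08,-0.66,0,0,0,0.08],[-0.08,-0.66,0,0,0,0.06],[-0.04,-0.4,0,0,0,0.02],[0,0,0,0,0,0],[0,0,0,0,0,0]],
])

```text
clock: 58.6
position: [0.4354, -0.16, 0.1458]
orientation: [0.001, 0.727, 0.686, -0.002]
wrist_force: [0.9, -0.1, 0.2]
opening: 0.0176
```

Run:
```python
from h import *
att()
f=vision.grab_frame("wrist"); save(f,"ao_wrist"); np.save("t.npy",f,allow_pickle=True)
```

```text
pos [ 0.4354 -0.16    0.1458] yaw 86.69 fix units [ 0.0027 -0.0017  0.    ] t 58.6 open 0.0176 F [ 0.9 -0.1  0.2]
```

View pics/ao_wrist.png

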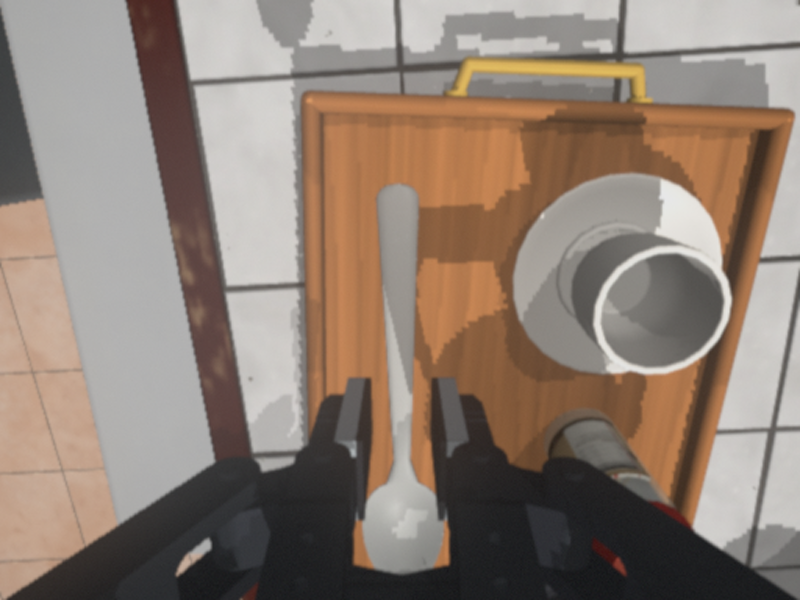

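>>> step_arm([
  [[0.17,0.17,-0.1,0.0027,-0.0017,-0.02],[0,0,-0.4,0,0,0],[0,0,-0.5,0,0,0],[0,0,-0.5,0,0,0],[0,0,-0.5,0,0,0],[0,0,-0.2,0,0,0],[0,0,0,0,0,0],[0,0,0,0,0,0]],
])

```text
clock: 59.65
position: [0.4462, -0.1452, 0.0345]
orientation: [0.001, 0.736, 0.677, 0.001]
wrist_force: [-0.2, 0.4, -0.6]
opening: 0.0179
```

Run:
```python
from h import *
att()
f=vision.grab_frame("wrist"); save(f,"ap_wrist"); np.save("t.npy",f,allow_pickle=True)
```

```text
pos [ 0.4462 -0.1452  0.0345] yaw 85.24 fix units [0.0004 0.0018 0.    ] t 59.65 open 0.0179 F [-0.2  0.4 -0.6]
```

View pics/ap_wrist.png

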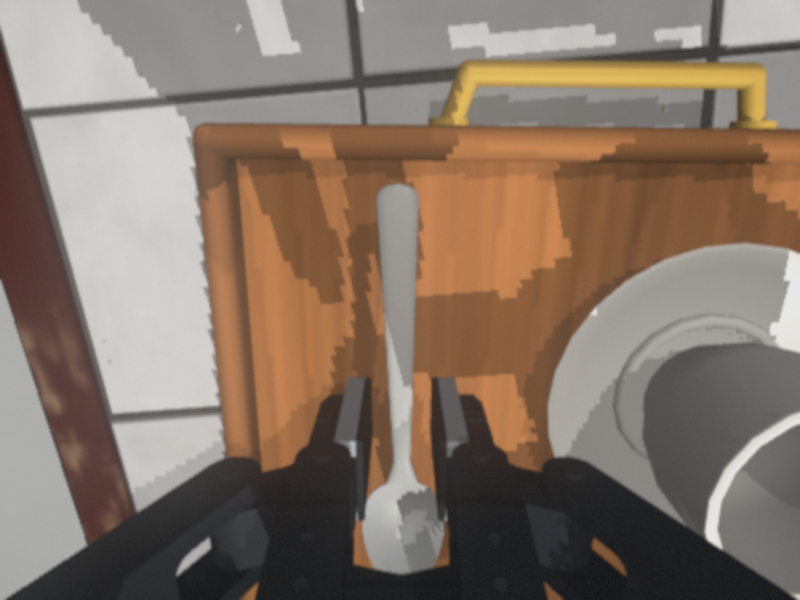

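>>> step_arm([
  [[-0.03,-0.13,0,0,0.002,0],[0,0,-0.15,0,0,0],[0,0,-0.18,0,0,0],[0,0,-0.08,0,0,0],[0,0,0,0,0,0],[0,0,0,0,0,0]],
])

```text
clock: 60.45
position: [0.4453, -0.153, 0.0138]
orientation: [0.001, 0.736, 0.677, -0.0]
wrist_force: [-0.2, 0.1, -0.5]
opening: 0.0179
```

Run:
```python
from h import *
att()
```

```text
pos [ 0.4453 -0.153   0.0138] yaw 85.2 fix units [0.0013 0.0011 0.    ] t 60.45 open 0.0179 F [-0.2  0.1 -0.5]
```

>>> step_arm([
  [[0,0,-0.05,0,0,0],[0,0,0,0,0,0]],
])

```text
clock: 60.7
position: [0.4455, -0.153, 0.0114]
orientation: [0.002, 0.736, 0.677, -0.0]
wrist_force: [0.2, 0.5, -0.3]
opening: 0.0176
```

>>> step_arm([
  [[0,0,0,0,0,0],[0,0,0,0,0,0],[0,0,0,0,0,0]],
], gripper=-0.2)

```text
clock: 61.08
position: [0.4458, -0.1532, 0.0117]
orientation: [0.002, 0.736, 0.677, 0.0]
wrist_force: [-0.9, -0.4, -0.4]
opening: 0.0341
```

>>> step_arm([
  [[0,0,0.3,0,0,0],[0,0,0.5,0,0,0],[0,0,0.7,0,0,0],[-0.3,0,0.7,0,0,0],[-0.3,0,0.7,0,0,0],[-0.3,-0.5,0.7,0,0,-0.08],[0,-0.5,0.7,0,0,-0.08],[0,-0.5,0.6,0,0,-0.08]],
])

```text
clock: 62.08
position: [0.3975, -0.227, 0.2698]
orientation: [0.003, 0.852, 0.524, 0.0]
wrist_force: [0.0, 0.0, 0.2]
opening: 0.0343
```

>>> step_arm([
  [[0,-0.4,0.4,0,0,-0.1],[0,-0.3,0.3,0,0,-0.1],[0,0,0,0,0,-0.1],[0,0,0,0,0,-0.1],[0,0,0,0,0,-0.1],[0,0,0,0,0,-0.1],[0,0,0,0,0,0],[0,0,0,0,0,0]],
])

```text
clock: 63.08
position: [0.3967, -0.2648, 0.3184]
orientation: [0.01, 0.998, 0.065, 0.0]
wrist_force: [-0.6, -0.2, 0.7]
opening: 0.0344
```

Run:
```python
from h import *
att()
f=vision.grab_frame("wrist"); save(f,"aq_wrist"); np.save("t.npy",f,allow_pickle=True)
f=vision.grab_frame("side"); save(f,"aq_side",(200,100,400,300))
```

```text
pos [ 0.3967 -0.2648  0.3184] yaw 7.42 fix units [0.0126 0.0014 0.    ] t 63.075 open 0.0344 F [-0.6 -0.2  0.7]
```

View pics/aq_wrist.png

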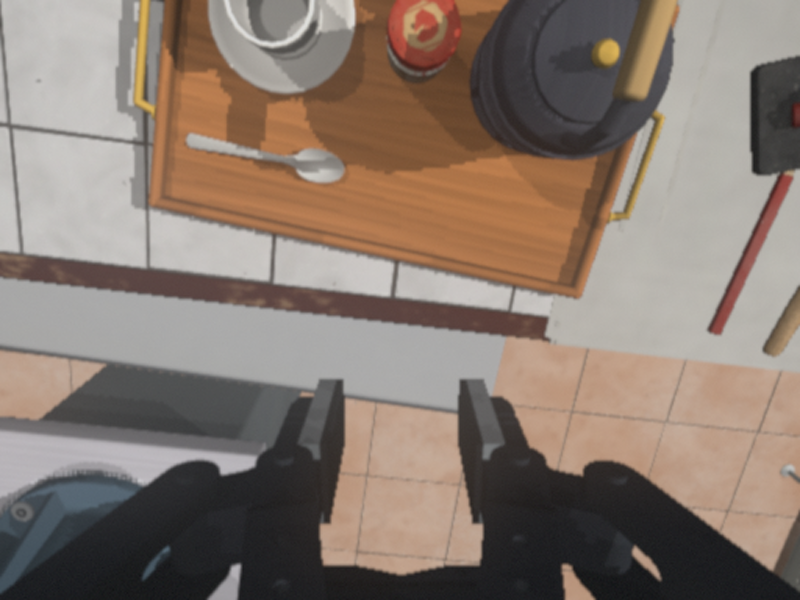

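View pics/aq_side.png

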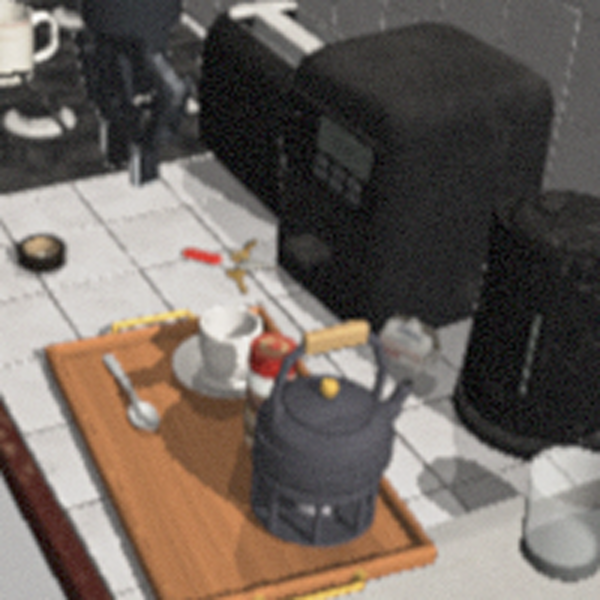

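Run:
```python
from h import *
k=.64
f=np.load("t.npy",allow_pickle=True).item()
a=pt(f,187*k,140*k,.013);b=pt(f,345*k,170*k,.013);m=(a+b)/2
print(a,b,m,np.linalg.norm(a-b),np.degrees(np.arctan2(*(a-b)[[1,0]])))
S=np.array([.549,-.162]);X=np.array([.996,-.0892]);Y=np.array([.0892,.996])
d=m[:2]-S;print("spoon in saucer",d@X,d@Y)
c=[pt(f,u*k,v*k,.02) for u,v in[(152,207),(580,297)]];print(c,np.degrees(np.arctan2(*(c[0]-c[1])[[1,0]])))
P=pt(f,270*k,11*k,.071);print("bowl",P)
# expected knob/spoon rim distances: front rim inner to spoon
n=np.array([.996,-.0892]);print("spoon to outer front rim",(m[:2]-c[0][:2])@n)
```

```text
[ 0.4495 -0.09    0.013 ] [ 0.4423 -0.2186  0.013 ] [ 0.4459 -0.1543  0.013 ] 0.1288013975079463 86.7954946966858
spoon in saucer -0.10337444000000003 -0.0015273199999999909
[array([ 0.393 , -0.0645,  0.02  ]), array([ 0.3606, -0.4353,  0.02  ])] 85.0062560141766
bowl [ 0.5414 -0.1642  0.071 ]
spoon to outer front rim 0.060698560000000006
```

Run:
```python
from h import *
print(order.sign_off()); att()
```

```text
the job is handed in; nothing more can be done
None
the job is handed in; nothing more can be done
```

The tray is laid and the job was handed in at about 63 s of the 144 s allowed. The sign-off gives no verdict, so what follows comes from my own camera checks.

| Item | Last check | Tolerance |
|---|---|---|
| Tea light | within about 1 mm of the holder centre, seen before the pot went on; upright in the picture | 10 mm |
| Teapot | within about 4 mm of the warmer centre, spout to the back | 10 mm, spout within 45° |
| Tea bowl | within about 1–2 mm of the saucer centre, standing in the well | 10 mm |
| Spice jar | 101 mm from the saucer and 100 mm from the warmer, about 1 mm off their line | 83–117 mm, 14 mm off line |
| Teaspoon | 103 mm in front of the saucer, 1.5 mm sideways, about 2° off parallel | 91–119 mm, 18 mm, 11° |

I took the jar that two views placed at the same spot for a 106 mm height, with a cap about 45 mm across. The other jar measured shorter.

Things that did not go cleanly:
- **Tea light:** the first grasp closed above it because the arm drifted up after a fast descent; the second one held.
- **Teapot:** while seating it, one downward step pushed to about 43 N at the wrist. The limit is 120 N at the wrist, and 40 N applies to the arm or gripper body pressing on things.
- **Teapot level:** two views disagreed by about 8 mm on the handle's sideways position, in opposite directions from the lid knob. I took this as measurement error, and the side view looks level.
- **Tea bowl:** the last picture cut the bowl off at its edge and gave a reading about 8 mm out. The position above comes from the earlier uncut views, and the final side view shows it in place.

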